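# Unpack a repair pile onto its holders

## Robot

A 7-joint arm with a two-finger parallel gripper is mounted at the origin on a cart in front of the work surface, level with it; the furniture and walls round the work are solid. World frame = base frame: x ahead of the robot, y to its left, z up, the work surface at z = 0. Lengths are in m, angles in rad, forces in N, time in s.
With the tool pointing down it reaches from about 0.425 to 0.875 m from the base axis. Payload 4.7 kg.
Tool frame: the origin (TCP) lies midway between the tips of the shut fingers; the grasp point (between the pads) lies 19 mm behind it; x points along the fingers, y is the direction in which the jaws open and shut, and the axes are right-handed (so a half turn about x gives the same grasp; the last joint's range is limited). The gripper opens to 87 mm and grips with 3 to 60 N. Pads are 19 mm wide; open, the fingers measure 117 mm over their backs; the gripper's body (75 mm by 190 mm) begins 51 mm behind the grasp point.
Start: joints at [-1.169, 0.321, -0.07, 1.45, 0.023, 1.371, -0.057], TCP at [0.246, 0.602, 0.223] pointing down, gripper open.
Joint ranges: [-2.86, 2.86], [-0.3, 2.09], [-1.38, 1.24], [0.06, 2.45], [-1.56, 4.7], [0.09, 2.05], [-2.69, 2.69]. Speed limits (rad/s): [2.57, 2.57, 3.14, 3.14, 3.14, 3.14, 3.14].

## Interface

Orientations are given as a rotation vector (axis times angle).
In Python, from bench import ctrl gives the robot as it stands. The module is installed in compiled form; this text tells all that it offers.
- The arm moves only by the shell command python3 -m jog 'ROWS' [FORCE]. ROWS is JSON, a list of rows, each an object with "rot": the turn, a rotation vector about the tool's x, y, z in units of 5 degrees (1.0 is 5 degrees), a list of three; "travel": the shift along the tool's x, y, z in units of 0.3 m (1.0 is 0.3 m), a list of three; "jaw": the closure, from -1 (fully open) to 1 (shut), so that 0 is half open. In form: [{"rot": [ax, ay, az], "travel": [tx, ty, tz], "jaw": jaw}, ...]. A call has 1 to 8 rows; each row shifts and turns the commanded pose from where the row before left it, along the tool's axes as they then stand; what a row does not reach is not made up. A row lasts 1/10 s, in which the tool goes at most 50 mm and 8.59 degrees, less where a joint would pass 70% of its speed; a pose out of reach is approached as far as the arm can. A call with a number of a shift or a turn outside -1 to 1 is refused whole. A call with a gripper value outside its range is refused whole. The fingers move at their own pace and stop on an object; FORCE is the grip in N (left out, the last holds). Time passes only in rows, so rows that do not move let the fingers close. It gives the time, the measured TCP pose, the force and the opening at its end, in the units of the state.
- ctrl.get_state(): the state, without advancing time (a new reading comes with each control period).
- ctrl.get_image(name): name is "scene" or "top" or "wrist"; returns the picture (480x640x3 uint8, red, green, blue); there is no depth.
- ctrl.camera_model(name): a dict with "mtx" (3x3 intrinsics, pixels), "k1" (the pictures are not rectified: a ray, as slopes to the right and down, at radius r is drawn at 1 + k1 r^2 times it, then the intrinsics apply), "extrinsics" (4x4, takes a point from world to camera coordinates); the wrist camera has in their place "hand_eye" (4x4, takes a point from camera to tool coordinates, whose origin is the TCP and whose axes are the tool frame's). Camera axes: x right, y up, looking along -z (the intrinsics and any distortion apply to the point x, -y, -z); pixel columns grow to the right and rows downward; lengths in m; the calibration is good to about 2 mm. A picture is of the moment at which its call begins: read the wrist's pose just before it. camera_model takes no time and is no camera call.
- ctrl.close_job(): hands the job in, once; it reports no verdict.
The state is a dict: "time": time; "joint_positions": joint angles; "qd": joint speeds; "joint_torque": joint torques, N m; "position": TCP position; "tool_rot": TCP orientation; "ft_force": force on the tool from outside, world axes, zero at the start; "torque": the same for the moment, N m; "grip_width": opening from 0.0 (shut) to 1.0 (fully open).
Only numpy, scipy, OpenCV 4.12 (cv2) and the standard library are available. Lean on these libraries where they do the work, as an engineer would, in place of code of your own. Each camera call takes 0.05 s, during which the arm holds its last target.

## Task

A repair job was left as one pile on the bench. Take the pile apart from the top, one thing at a time and without shifting what still lies underneath: set the solder spool upright in the middle of the round stand, then the black mains adapter on the yellow holder, then the grey key phone on the blue holder, and last the opened handset on the red holder. Each lies flat, centred on its holder and lengthwise between the end stops (either end first); leave the jar and the red pliers beside the holders where they are.

Things in the scene. Friction and masses are not known exactly. Their poses are not given: they have to be found in the camera images.
- spool_mid (a point): Solder spool with green flanges, a cylinder 34 mm in diameter and 26 mm high, standing upright on top of the pile (on the adapter). Point: its centre, half-way up (13 mm above its underside); z is its upright axis. 50 g or so.
- adapter_mid (a point): Black mains adapter; its solid body is 46 mm wide (x), 75 mm long (y) and 30 mm high, plus a thin cord stub that goes 21 mm on beyond the -y end. Third in the pile counted from below, lying on the grey phone, roughly at 45 degrees to it. Point: centre of the solid body, 15 mm above its underside, 37.5 mm from either end; y along its length, z up. 190 g or so.
- phone_mid (a point): Grey key phone, 108 mm long (x), 46 mm wide (y), 15.5 mm thick, lying on the opened handset, roughly square across it. Point: its centre, 7.8 mm above its underside; x along its length, z up. 90 g or so.
- handset_mid (a point): Opened handset with a white rim, green board showing, 104 mm long (x), 47 mm wide (y), 8.5 mm thick, at the bottom of the pile on the bench top (z = 0). Point: its centre, 4.2 mm above its underside; x along its length, z up. 55 g or so.
- round_stand: Fixed round stand, steel foot 68 mm in diameter, with a round white top 54 mm in diameter, 14 mm high. Origin: centre of its underside; the flat top is 14 mm above it.
- holder_yellow: Fixed repair holder with a yellow top and yellow end stops, 156 x 54 x 22 mm, the same in shape as the other two. Origin: centre of its underside; x runs along its length, z up. Its flat resting top is 14 mm above the origin, 40 mm wide, 138 mm long between two end stops that stand 8 mm higher; the long sides are open. Its length points roughly away from the robot, turned up to 0.4 rad.
- holder_blue: Fixed repair holder with a blue top and blue end stops, 156 x 54 x 22 mm, the same in shape as the other two. Origin: centre of its underside; x runs along its length, z up. Its flat resting top is 14 mm above the origin, 40 mm wide, 138 mm long between two end stops that stand 8 mm higher; the long sides are open. Its length points roughly away from the robot, turned up to 0.4 rad.
- holder_red: Fixed repair holder with a red top and red end stops, 156 x 54 x 22 mm, the same in shape as the other two. Origin: centre of its underside; x runs along its length, z up. Its flat resting top is 14 mm above the origin, 40 mm wide, 138 mm long between two end stops that stand 8 mm higher; the long sides are open. Its length points roughly away from the robot, turned up to 0.4 rad.
- jar: Bystander: small amber jar with a cream lid, 40 mm in diameter, 48 mm high, loose. Origin: centre of its underside. To be left alone. Just behind it and to its left the jointed arm of a magnifier lamp crosses above the bench (solid, from 0.05 to 0.5 m up): on the way in from the left keep close to the robot, clear of it.
- pliers: Bystander: small pliers (cutters) with red handles, the pair nearest the holders, 48 x 122 x 11 mm, loose, lying flat. Origin: centre of its underside; y along its length. To be left alone.
There are look-alikes about, which are no part of the job. What is shaped like the holder_red but purple is not meant.

How it is judged:
On the way, in this order (a step that is already met when the one before it is completed fails the run):
1. the spool stands on the round stand and the three things below it have not shifted more than 30 mm (horizontal distance between spool_mid and round_stand below 0.015 m and z of spool_mid in the frame of round_stand between 0.022 and 0.032 m and angle between spool_mid's own z axis and vertical below 0.15 rad and distance of each of adapter_mid, phone_mid, handset_mid from where it was at the start of the episode below 0.03 m), for 0.2 s.
2. the adapter lies on the yellow holder, phone and handset not shifted more than 30 mm (horizontal distance between adapter_mid and holder_yellow below 0.015 m and z of adapter_mid in the frame of holder_yellow between 0.024 and 0.034 m and angle between adapter_mid's own z axis and vertical below 0.15 rad and angle between the y axis of adapter_mid and the x axis of holder_yellow, either way round below 0.26 rad and distance of each of phone_mid, handset_mid from where it was at the start of the episode below 0.03 m), for 0.2 s.
3. the grey phone lies on the blue holder, the handset not shifted more than 30 mm (horizontal distance between phone_mid and holder_blue below 0.015 m and z of phone_mid in the frame of holder_blue between 0.017 and 0.027 m and angle between phone_mid's own z axis and vertical below 0.15 rad and angle between the x axis of phone_mid and the x axis of holder_blue, either way round below 0.26 rad and distance of handset_mid from where it was at the start of the episode below 0.03 m), for 0.2 s.
4. the opened handset lies on the red holder (horizontal distance between handset_mid and holder_red below 0.015 m and z of handset_mid in the frame of holder_red between 0.013 and 0.023 m and angle between handset_mid's own z axis and vertical below 0.15 rad and angle between the x axis of handset_mid and the x axis of holder_red, either way round below 0.26 rad), for 0.2 s.
At the end, for the whole second after the job is handed in: Spool on round stand, adapter on yellow, grey phone on blue, handset on red holder: each centre within 15 mm (level) of its place's centre, resting on the top (height within 5 mm), upright or flat within 0.15 rad, the long ones along the holder within 0.26 rad; at rest (all of step 4 and horizontal distance between spool_mid and round_stand below 0.015 m and z of spool_mid in the frame of round_stand between 0.022 and 0.032 m and angle between each of spool_mid, adapter_mid, phone_mid's own z axis and vertical below 0.15 rad and horizontal distance between adapter_mid and holder_yellow below 0.015 m and z of adapter_mid in the frame of holder_yellow between 0.024 and 0.034 m and angle between the y axis of adapter_mid and the x axis of holder_yellow, either way round below 0.26 rad and horizontal distance between phone_mid and holder_blue below 0.015 m and z of phone_mid in the frame of holder_blue between 0.017 and 0.027 m and angle between the x axis of phone_mid and the x axis of holder_blue, either way round below 0.26 rad and linear speed of each of spool, adapter, phone, handset below 0.02 m/s and angular speed of each of spool, adapter, phone, handset below 0.2 rad/s); the robot touches nothing.
It fails at once if the jar or the pliers are moved more than 30 mm (distance of any of jar, pliers from where it was at the start of the episode above 0.03 m).
It also fails if it takes over 128 s, if anything falls off the work surface, if the arm or the gripper's body presses on something with over 40 N, if the wrist force passes 120 N, or if a joint passes its speed limit or range.

## Working session

There is one attempt and no reset: what is moved stays moved. The work goes in short steps, Python scripts to look and compute and a shell command to move; the robot and the scene stay as the last step left them, time stands still between calls to the robot, and variables do not carry over. Pictures are saved under pics/ and viewed, and the job is handed in when it is done.

```bash
mkdir -p pics; ls; python3 - <<'E'
from bench import ctrl
import cv2,numpy as np
np.set_printoptions(precision=4,suppress=True)
s=ctrl.get_state();print({k:np.round(v,4) for k,v in s.items()})
for n in ['scene','top','wrist']:
    im=ctrl.get_image(n);cv2.imwrite(f'pics/{n}0.png',im[:,:,::-1])
    print(n,ctrl.camera_model(n))
E
```

```text
pics
{'time': np.float64(0.0), 'joint_positions': array([-1.1689,  0.3218, -0.0701,  1.4517,  0.0226,  1.3708, -0.0569]), 'qd': array([-0.0003, -0.0004,  0.0014,  0.0002, -0.0018, -0.0009,  0.0003]), 'joint_torque': array([ -0.0001, -49.1282,  -0.4041, -31.2541,  -0.064 ,   0.0436,
         0.0002]), 'position': array([0.2456, 0.6012, 0.2215]), 'tool_rot': array([ 0.3027,  1.5496, -0.3057]), 'ft_force': array([ 0.2825, -0.3488,  0.5472]), 'torque': array([ 0.0007, -0.0228,  0.021 ]), 'grip_width': np.float64(0.9995)}
scene {'mtx': array([[455.7999,   0.    , 312.9893],
       [  0.    , 455.7999, 241.408 ],
       [  0.    ,   0.    ,   1.    ]]), 'k1': -0.053620418920068705, 'extrinsics': array([[ 0.6701, -0.7421, -0.0163, -0.5031],
       [ 0.5384,  0.4708,  0.6989, -0.2284],
       [-0.511 , -0.4771,  0.715 , -0.9839],
       [ 0.    ,  0.    ,  0.    ,  1.    ]])}
top {'mtx': array([[579.8357,   0.    , 312.5487],
       [  0.    , 579.8357, 240.4797],
       [  0.    ,   0.    ,   1.    ]]), 'k1': -0.028971465332461806, 'extrinsics': array([[-0.0031, -0.9999, -0.0156, -0.1762],
       [ 0.9829, -0.0059,  0.1841, -0.5556],
       [-0.1842, -0.0148,  0.9828, -1.3103],
       [ 0.    ,  0.    ,  0.    ,  1.    ]])}
wrist {'mtx': array([[357.1267,   0.    , 317.5488],
       [  0.    , 357.1267, 239.4886],
       [  0.    ,   0.    ,   1.    ]]), 'k1': -0.06300090402295523, 'hand_eye': array([[-0.0008,  0.3062, -0.952 , -0.163 ],
       [ 1.    ,  0.0005, -0.0006,  0.001 ],
       [ 0.0003, -0.952 , -0.3062, -0.0851],
       [ 0.    ,  0.    ,  0.    ,  1.    ]])}
```

View pics/scene0.png

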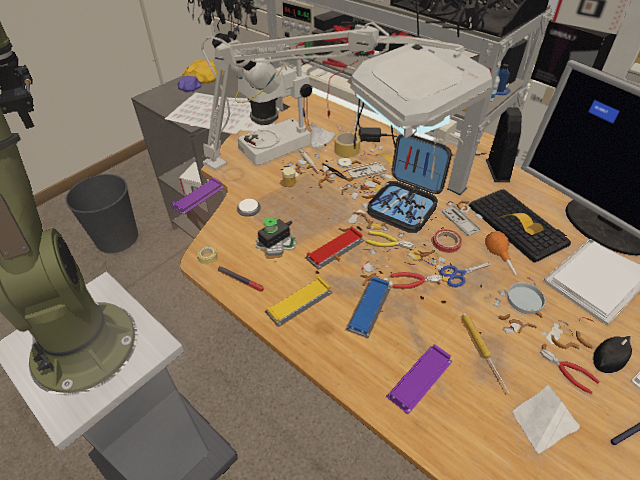

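View pics/top0.png

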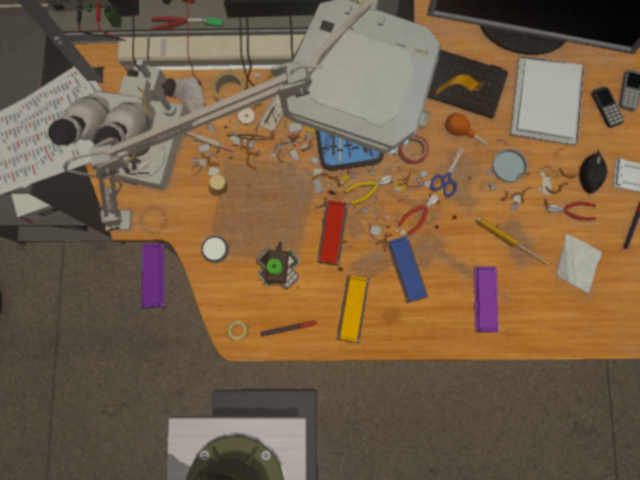

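View pics/wrist0.png

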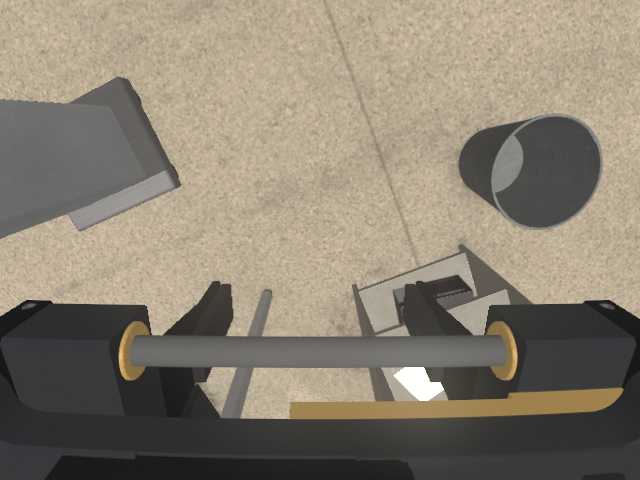

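```bash
cat > h.py <<'E'
import numpy as np,cv2,json
from scipy.spatial.transform import Rotation as R
from scipy.optimize import least_squares
from bench import ctrl
np.set_printoptions(precision=4,suppress=True)
def w2c(name,T=None):
    m=ctrl.camera_model(name)
    if name=='wrist':
        s=ctrl.get_state() if T is None else T
        A=np.eye(4);A[:3,:3]=R.from_rotvec(s['tool_rot']).as_matrix();A[:3,3]=s['position']
        E=np.linalg.inv(A@m['hand_eye'])
    else:E=m['extrinsics']
    return m['mtx'],m['k1'],E
def proj(P,name,T=None):
    K,k,E=w2c(name,T);P=np.atleast_2d(P);c=P@E[:3,:3].T+E[:3,3]
    a=np.c_[c[:,0],-c[:,1]]/(-c[:,2:]);a*=1+k*(a**2).sum(1,keepdims=True)
    return a@K[:2,:2].T+K[:2,2]
def ray(uv,name,T=None):
    K,k,E=w2c(name,T);d=(np.atleast_2d(uv)-K[:2,2])/np.diag(K)[:2]
    a=d.copy()
    for _ in range(20):a=d/(1+k*(a**2).sum(1,keepdims=True))
    v=np.c_[a[:,0],-a[:,1],-np.ones(len(a))]@E[:3,:3]
    return -E[:3,:3].T@E[:3,3],v
def at(uv,z,name,T=None):
    o,v=ray(uv,name,T);return (o+v*((z-o[2])/v[:,2:]))
def crop(im,x0,y0,x1,y1,s,f):
    cv2.imwrite(f,cv2.resize(im[y0:y1,x0:x1,::-1],None,fx=s,fy=s,interpolation=cv2.INTER_CUBIC))
E
python3 - <<'E'
from h import *
t=cv2.imread('pics/top0.png')[:,:,::-1];s=cv2.imread('pics/scene0.png')[:,:,::-1]
crop(t,190,165,350,285,5,'pics/tc1.png');crop(t,310,190,510,340,4,'pics/tc2.png')
crop(s,160,150,360,300,4,'pics/sc1.png');crop(s,250,215,450,365,4,'pics/sc2.png')
for n,p in dict(stand=(215,249),pile=(277,265),red=(333,232),yel=(353,309),blue=(407,269),jar=(217,184),pliers=(413,217)).items(): print(n,at(p,.015,'top'))
E
```

```text
stand [[0.5419 0.0569 0.015 ]]
pile [[ 0.5022 -0.093   0.015 ]]
red [[ 0.5819 -0.2277  0.015 ]]
yel [[ 0.3967 -0.273   0.015 ]]
blue [[ 0.4909 -0.403   0.015 ]]
jar [[0.7043 0.0566 0.015 ]]
pliers [[ 0.6178 -0.4217  0.015 ]]
```

View pics/tc1.png

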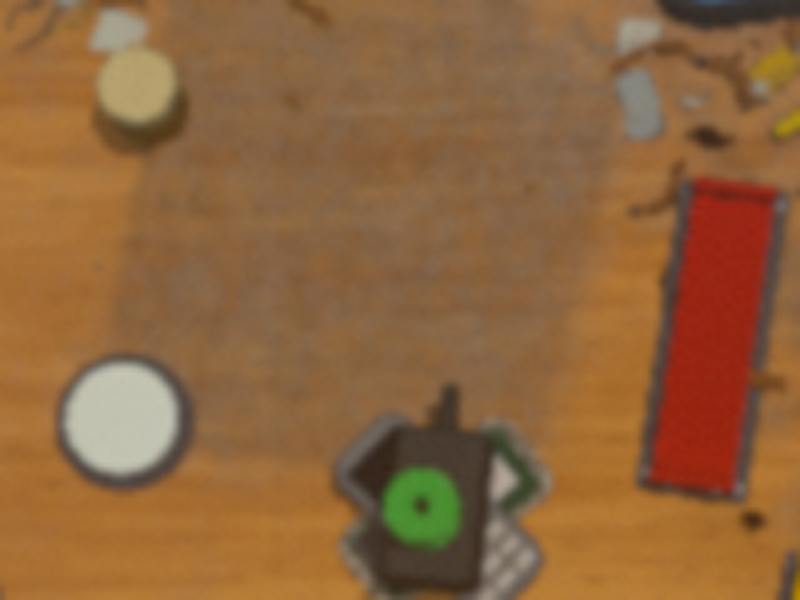

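View pics/tc2.png

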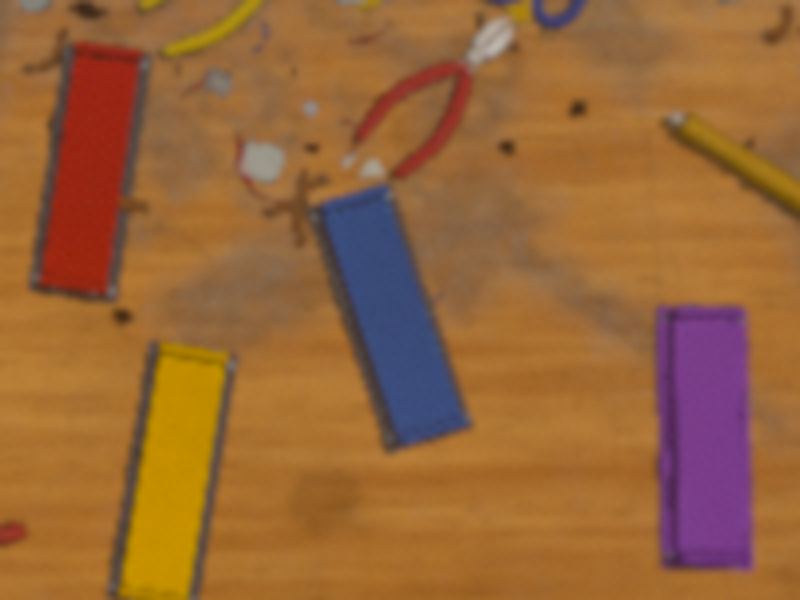

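View pics/sc1.png

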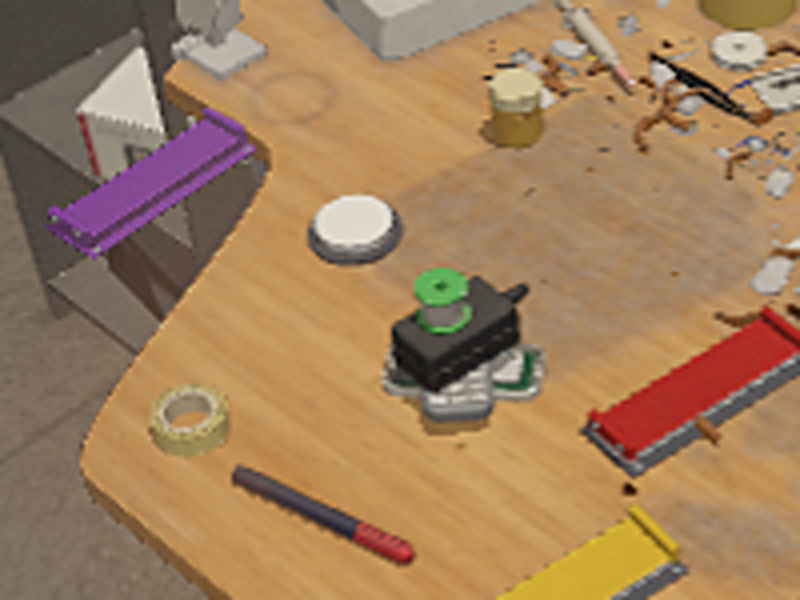

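View pics/sc2.png

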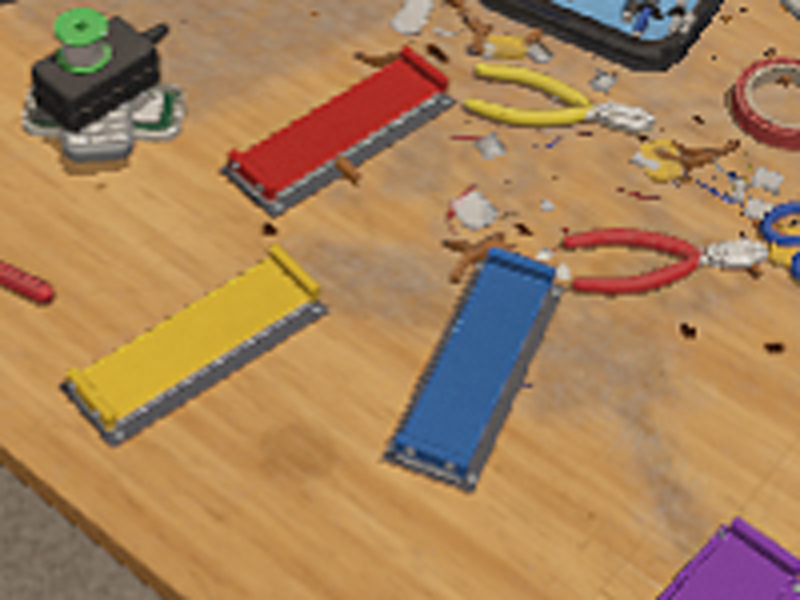

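```bash
cat >> h.py <<'E'
def tri(obs):
    # obs list of (name,uv[,state])
    A=np.zeros((3,3));b=np.zeros(3)
    for n,uv,*T in obs:
        o,v=ray(uv,n,*T);v=v[0]/np.linalg.norm(v);M=np.eye(3)-np.outer(v,v);A+=M;b+=M@o
    P=np.linalg.solve(A,b);e=[proj(P,n,*T)[0]-uv for n,uv,*T in obs];return P,np.round(e,1)
E
python3 - <<'E'
from h import *
t=cv2.imread('pics/top0.png');hsv=cv2.cvtColor(t,cv2.COLOR_BGR2HSV)
rg=dict(red=((0,170,90),(6,255,255)),yel=((20,200,150),(28,255,255)),blue=((105,110,60),(120,255,255)),)
box=dict(red=(310,195,350,270),yel=(335,270,372,348),blue=(385,232,432,305))
for n in rg:
    x0,y0,x1,y1=box[n];m=cv2.inRange(hsv[y0:y1,x0:x1],*[np.array(a) for a in rg[n]])
    p=np.argwhere(m)[:,::-1].astype(np.float32)+[x0,y0]
    (c,sz,a)=cv2.minAreaRect(p.astype(np.float32));bx=cv2.boxPoints((c,sz,a))
    W=at(bx,.020,'top');C=at(c,.018,'top')[0]
    e=[W[1]-W[0],W[2]-W[1]];l=[np.linalg.norm(k) for k in e];L=e[int(np.argmax(l))]
    print(n,len(p),c,np.round(l,4),'C',C,'yaw',np.arctan2(L[1],L[0])*57.3 )
c=lambda u,v:(160+(u+.5)/4-.5,150+(v+.5)/4-.5)
d=lambda u,v:(190+(u+.5)/5-.5,165+(v+.5)/5-.5)
print('purpleL',tri([('scene',c(150,185)),('top',(152,275))]))
print('stand',tri([('scene',c(355,222)),('top',d(124,418))]),at(d(124,418),.014,'top'))
print('spooltop',tri([('scene',c(441,287)),('top',d(421,506))]))
print('lampelbow',tri([('scene',(233,50)),('top',(75,160))]))
print('lamppost',tri([('scene',(212,160)),('top',(113,217))]))
print(at(d(138,87),.048,'top'))
for z in (.015,.05,.054): print(at(d(440,506),z,'top'))
E
```

```text
red 999 (332.20233154296875, 231.68496704101562) [0.1514 0.0402] C [ 0.5821 -0.2257  0.018 ] yaw -8.956438737644472
yel 1069 (353.0540771484375, 308.1756896972656) [0.1511 0.0392] C [ 0.3984 -0.273   0.018 ] yaw -10.217433843385578
blue 960 (407.4471435546875, 268.34625244140625) [0.0378 0.1467] C [ 0.4921 -0.4037  0.018 ] yaw -163.06691751190698
purpleL (array([0.48  , 0.2101, 0.006 ]), array([[ 0.3, -0. ],
       [-0.2,  0.3]]))
stand (array([0.5443, 0.0584, 0.0141]), array([[-0.1,  0. ],
       [ 0.1, -0.1]])) [[0.544  0.0586 0.014 ]]
spooltop (array([ 0.4912, -0.0911,  0.081 ]), array([[-0.2,  0. ],
       [ 0.1, -0.1]]))
lampelbow (array([0.6742, 0.244 , 0.361 ]), array([[-10.5,   1. ],
       [  9.7, -11.2]]))
lamppost (array([0.6224, 0.3144, 0.0075]), array([[ 0.8, -0.1],
       [-0.6,  0.8]]))
[[0.6996 0.0501 0.048 ]]
[[ 0.5003 -0.0945  0.015 ]]
[[ 0.4953 -0.0971  0.05  ]]
[[ 0.4947 -0.0974  0.054 ]]
```

```bash
cat >> h.py <<'E'
def plan(p=None,yaw=None):
    """yaw: deg of tool y axis in world (mod 180), tool x down. prints translation (tool axes, units) then rot units"""
    s=ctrl.get_state();Rm=R.from_rotvec(s['tool_rot']).as_matrix()
    y=Rm[:,1];print('t',round(float(s['time']),2),'pos',s['position'],'yawY',round(np.degrees(np.arctan2(y[1],y[0])),1),'xaxis',Rm[:,0],'w',s['grip_width'],'F',s['ft_force'],'j',s['joint_positions'])
    if p is not None:
        d=Rm.T@(np.array(p)-s['position']);print('travel tot',d/.3,'rows>=',int(np.ceil(np.linalg.norm(d)/.05)))
    if yaw is not None:
        c=np.arctan2(y[1],y[0]);dy=(np.radians(yaw)-c+np.pi/2)%np.pi-np.pi/2
        Rt=np.c_[[0,0,-1],[np.cos(c+dy),np.sin(c+dy),0],np.cross([0,0,-1],[np.cos(c+dy),np.sin(c+dy),0])]
        rv=R.from_matrix(Rm.T@Rt).as_rotvec();print('rot tot',np.degrees(rv)/5)
E
python3 - <<'E'
from h import *
plan([0.21,.43,.25],np.degrees(np.arctan2(.43,.21))+90)
E
```

```text
t 0.15 pos [0.2457 0.6013 0.2217] yawY 67.8 xaxis [-0.0005 -0.0014 -1.    ] w 0.9966816379024365 F [-0.6168  0.2108 -0.1739] j [-1.1689  0.3217 -0.0701  1.4514  0.0226  1.3708 -0.0569]
travel tot [-0.0935 -0.5738  0.1058] rows>= 4
rot tot [-17.2376  -0.0121   0.0145]
```

```bash
python3 -m jog '[{"rot":[0,0,0],"travel":[-0.025,-0.14,0.03],"jaw":-1},{"rot":[0,0,0],"travel":[-0.025,-0.14,0.03],"jaw":-1},{"rot":[0,0,0],"travel":[-0.025,-0.14,0.03],"jaw":-1},{"rot":[0,0,0],"travel":[-0.025,-0.14,0.03],"jaw":-1}]'; python3 - <<'E'
from h import *
plan([0.40,.21,.25])
E
```

```text
time: 0.55
position: [0.2152, 0.4308, 0.2523]
tool_rot: [0.304, 1.549, -0.305]
ft_force: [0.4, 0.8, 0.4]
grip_width: 0.998
t 0.55 pos [0.2152 0.4308 0.2523] yawY 67.8 xaxis [-0.0003 -0.0007 -1.    ] w 0.9979936686996794 F [0.418  0.7722 0.3947] j [-1.1057 -0.0472 -0.055   1.8059 -0.0026  1.3837  0.023 ]
travel tot [ 0.008  -0.4484  0.8485] rows>= 6
```

```bash
python3 -m jog '[{"rot":[0,0,0],"travel":[0,-0.045,0.12],"jaw":-1},{"rot":[0,0,0],"travel":[0,-0.065,0.12],"jaw":-1},{"rot":[0,0,0],"travel":[0,-0.065,0.12],"jaw":-1},{"rot":[0,0,0],"travel":[0,-0.065,0.12],"jaw":-1},{"rot":[0,0,0],"travel":[0,-0.065,0.12],"jaw":-1},{"rot":[0,0,0],"travel":[0,-0.065,0.12],"jaw":-1},{"rot":[0,0,0],"travel":[0,-0.065,0.12],"jaw":-1}]'; python3 - <<'E'
from h import *
plan([0.43,-0.09,.27])
E
```

```text
time: 1.25
position: [0.4002, 0.215, 0.2525]
tool_rot: [0.304, 1.549, -0.304]
ft_force: [-0.2, 0.5, -1.1]
grip_width: 1.0
t 1.25 pos [0.4002 0.215  0.2525] yawY 67.8 xaxis [ 0.0001  0.0004 -1.    ] w 1.0002536360510377 F [-0.1781  0.465  -1.1196] j [-0.8495 -0.1255  0.2738  1.8721  0.0342  1.3901  0.5993]
travel tot [-0.0586 -0.9036  0.4761] rows>= 7
```

```bash
python3 -m jog '[{"rot":[0,0,0],"travel":[-0.01,-0.13,0.068],"jaw":-1},{"rot":[0,0,0],"travel":[-0.01,-0.13,0.068],"jaw":-1},{"rot":[0,0,0],"travel":[-0.01,-0.13,0.068],"jaw":-1},{"rot":[0,0,0],"travel":[-0.01,-0.13,0.068],"jaw":-1},{"rot":[0,0,0],"travel":[-0.01,-0.13,0.068],"jaw":-1},{"rot":[0,0,0],"travel":[-0.01,-0.13,0.068],"jaw":-1},{"rot":[0,0,0],"travel":[0,-0.13,0.068],"jaw":-1},{"rot":[0,0,0],"travel":[0,0,0],"jaw":-1}]'; cat >> h.py <<'E'
def snap(tag):
    s=ctrl.get_state();s={k:np.array(v) for k,v in s.items()}
    im=ctrl.get_image('wrist');cv2.imwrite(f'pics/{tag}.png',im[:,:,::-1])
    json.dump({k:s[k].tolist() for k in('position','tool_rot')},open(f'pics/{tag}.json','w'))
def ld(tag):return {k:np.array(v) for k,v in json.load(open(f'pics/{tag}.json')).items()}
E
python3 - <<'E'
from h import *
plan();snap('w1')
E
```

```text
time: 2.05
position: [0.4282, -0.0968, 0.271]
tool_rot: [0.312, 1.547, -0.313]
ft_force: [0.6, 0.3, -0.2]
grip_width: 0.999
t 2.05 pos [ 0.4282 -0.0968  0.271 ] yawY 67.2 xaxis [ 0.0012 -0.001  -1.    ] w 0.9987591729292985 F [ 0.5728  0.3302 -0.2445] j [-0.6029 -0.2352  0.6557  1.8834  0.1446  1.4459  1.1939]
```

View pics/w1.png

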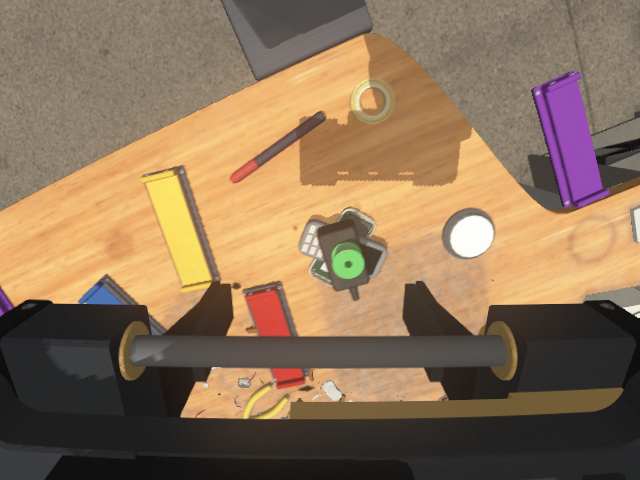

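```bash
python3 - <<'E'
from h import *
im=cv2.imread('pics/w1.png')[:,:,::-1];crop(im,285,190,405,310,6,'pics/w1c.png')
T=ld('w1')
print('spool',at((348,262),.08,'wrist',T));print('stand',at((469,233),.014,'wrist',T))
E
```

```text
spool [[ 0.4911 -0.087   0.08  ]]
stand [[0.5403 0.0614 0.014 ]]
```

View pics/w1c.png

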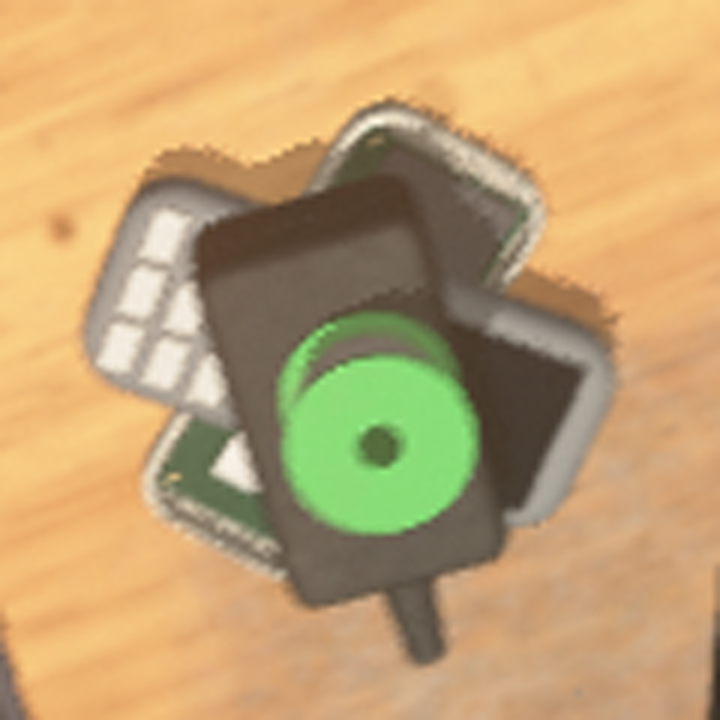

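The candidates for the spool: the green spool on the black adapter at wrist (348,262). Look-alikes are the white and tan reels at top (246,116) and (217,184, which is the jar). For the stand, the white disc at wrist (469,233) is the only one. For red, I choose the holder at top (333,232) over the purple ones at (486,299) and (152,275). The crop confirms the green-flanged spool upright on the adapter.

```bash
python3 - <<'E'
from h import *
plan([0.491,-.089,.271],67.5);plan([.491,-.089,.058])
E
```

```text
t 2.1 pos [ 0.4282 -0.0931  0.2707] yawY 67.4 xaxis [ 0.0004  0.0008 -1.    ] w 1.0002280055112514 F [0.668  0.9217 0.1263] j [-0.6046 -0.2349  0.6511  1.8844  0.1418  1.4461  1.192 ]
travel tot [-0.001  0.093  0.188] rows>= 2
rot tot [-0.018   0.0012 -0.01  ]
t 2.1 pos [ 0.4282 -0.0931  0.2707] yawY 67.4 xaxis [ 0.0004  0.0008 -1.    ] w 1.0002280055112514 F [0.668  0.9217 0.1263] j [-0.6046 -0.2349  0.6511  1.8844  0.1418  1.4461  1.192 ]
travel tot [0.709  0.0924 0.188 ] rows>= 5
```

```bash
python3 -m jog '[{"rot":[0,0,0],"travel":[0,0.031,0.063],"jaw":-1},{"rot":[0,0,0],"travel":[0.0,0.031,0.063],"jaw":-1},{"rot":[0,0,0],"travel":[0.1,0.031,0.063],"jaw":-1},{"rot":[0,0,0],"travel":[0.1,0,0],"jaw":-1},{"rot":[0,0,0],"travel":[0,0,0],"jaw":-1},{"rot":[0,0,0],"travel":[0,0,0],"jaw":-1}]';python3 - <<'E'
from h import *
plan();snap('w2');plan()
E
```

```text
time: 2.7
position: [0.4912, -0.0848, 0.2106]
tool_rot: [0.303, 1.551, -0.303]
ft_force: [-0.4, -0.1, 0.2]
grip_width: 1.001
t 2.7 pos [ 0.4912 -0.0848  0.2106] yawY 67.9 xaxis [-0.0014  0.     -1.    ] w 1.000975057241257 F [-0.354  -0.1069  0.2113] j [-0.6152 -0.0184  0.7328  1.8565  0.0129  1.3002  1.2984]
t 2.75 pos [ 0.4919 -0.0851  0.2116] yawY 67.8 xaxis [ 0.001   0.0005 -1.    ] w 0.9961823020329718 F [-0.0708 -0.1982  0.0033] j [-0.6151 -0.0195  0.7331  1.8552  0.0129  1.3     1.2986]
```

View pics/w2.png

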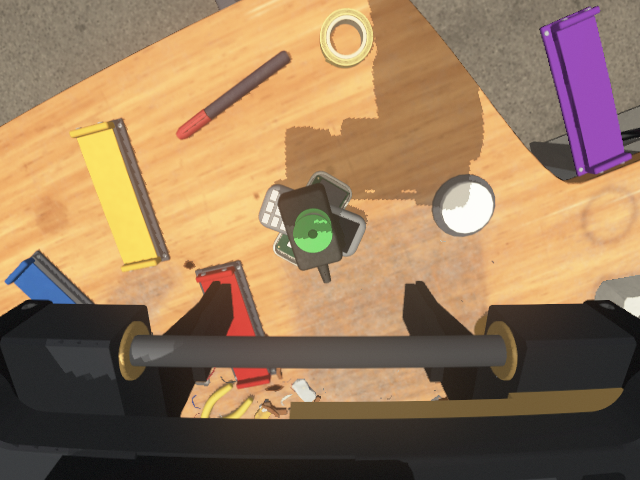

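```bash
python3 - <<'E'
from h import *
T=ld('w2');print(proj(T['position'],'wrist',T))
print('spool',at((313,232),.08,'wrist',T),'stand',at((466,205),.014,'wrist',T))
plan([.491,-.089,.058])
E
```

```text
[[315.4773 300.7235]]
spool [[ 0.4923 -0.0883  0.08  ]] stand [[0.5429 0.0616 0.014 ]]
t 2.75 pos [ 0.4919 -0.0851  0.2116] yawY 67.8 xaxis [ 0.001   0.0005 -1.    ] w 0.9961823020329718 F [-0.0708 -0.1982  0.0033] j [-0.6151 -0.0195  0.7331  1.8552  0.0129  1.3     1.2986]
travel tot [ 0.512  -0.0135  0.0017] rows>= 4
```

```bash
python3 -m jog '[{"rot":[0,0,0],"travel":[0.14,-0.012,0.0],"jaw":-1},{"rot":[0,0,0],"travel":[0.14,0,0],"jaw":-1},{"rot":[0,0,0],"travel":[0.12,0,0],"jaw":-1},{"rot":[0,0,0],"travel":[0.08,0,0],"jaw":-1},{"rot":[0,0,0],"travel":[0.03,0,0],"jaw":-1},{"rot":[0,0,0],"travel":[0,0,0],"jaw":-1},{"rot":[0,0,0],"travel":[0,0,0],"jaw":-1}]' 10;python3 - <<'E'
from h import *
snap('w3');plan([.492,-.0885,.058])
im=cv2.imread('pics/w3.png')[:,:,::-1];crop(im,200,150,440,330,3,'pics/w3c.png')
E
```

```text
time: 3.45
position: [0.4918, -0.0891, 0.0594]
tool_rot: [0.305, 1.546, -0.303]
ft_force: [1.2, -0.7, 0.5]
grip_width: 0.999
t 3.5 pos [ 0.4919 -0.0892  0.0595] yawY 67.8 xaxis [ 0.0036  0.0006 -1.    ] w 0.9973965767504954 F [-0.2369 -0.4899  0.0586] j [-0.5627  0.1793  0.7496  2.0278 -0.1479  0.9835  1.444 ]
travel tot [ 0.005   0.0021 -0.0007] rows>= 1
```

View pics/w3c.png

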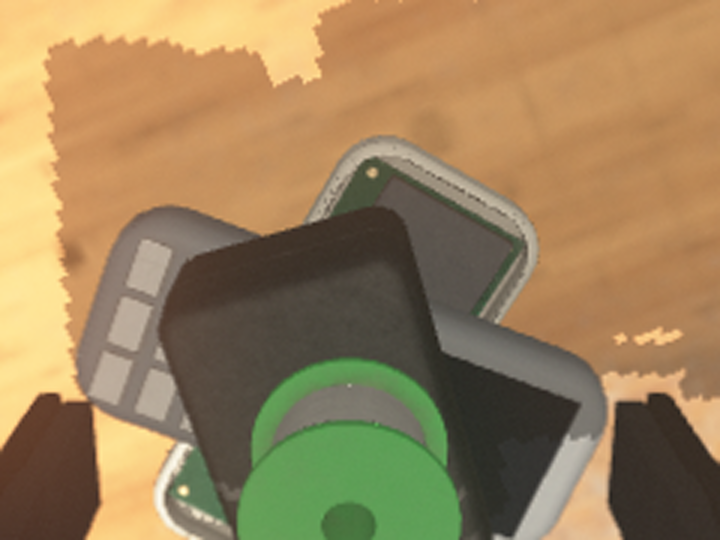

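Spool is centred between the fingertips, clear of the adapter. I close gently.

```bash
python3 -m jog '[{"rot":[0,0,0],"travel":[0.003,0,0],"jaw":0},{"rot":[0,0,0],"travel":[0,0,0],"jaw":0.1},{"rot":[0,0,0],"travel":[0,0,0],"jaw":0.2},{"rot":[0,0,0],"travel":[0,0,0],"jaw":0.4},{"rot":[0,0,0],"travel":[0,0,0],"jaw":0.6},{"rot":[0,0,0],"travel":[0,0,0],"jaw":1},{"rot":[0,0,0],"travel":[0,0,0],"jaw":1},{"rot":[0,0,0],"travel":[0,0,0],"jaw":1}]' 12
```

```text
time: 4.3
position: [0.4902, -0.0892, 0.0566]
tool_rot: [0.304, 1.549, -0.304]
ft_force: [-0.1, -1.0, 0.0]
grip_width: 0.378
```

```bash
python3 -m jog '[{"rot":[0,0,0],"travel":[0,0,0],"jaw":1},{"rot":[0,0,0],"travel":[-0.02,0,0],"jaw":1},{"rot":[0,0,0],"travel":[-0.06,0,0],"jaw":1},{"rot":[0,0,0],"travel":[-0.1,0,0],"jaw":1},{"rot":[0,0,0],"travel":[-0.1,0,0],"jaw":1},{"rot":[0,0,0],"travel":[-0.05,0,0],"jaw":1},{"rot":[0,0,0],"travel":[0,0,0],"jaw":1}]' ;python3 - <<'E'
from h import *
snap('w4');plan([.5435,.060,.15])
E
```

```text
time: 5.0
position: [0.492, -0.0894, 0.1582]
tool_rot: [0.306, 1.544, -0.302]
ft_force: [0.3, -0.7, -1.0]
grip_width: 0.383
t 5.05 pos [ 0.4909 -0.0891  0.1566] yawY 67.8 xaxis [ 0.0024  0.0008 -1.    ] w 0.3840316178222262 F [ 0.3803 -0.1134 -0.7502] j [-0.6109  0.0334  0.7597  1.9303 -0.0261  1.1849  1.3414]
travel tot [ 0.0227  0.5265 -0.0257] rows>= 4
```

View pics/w4.png

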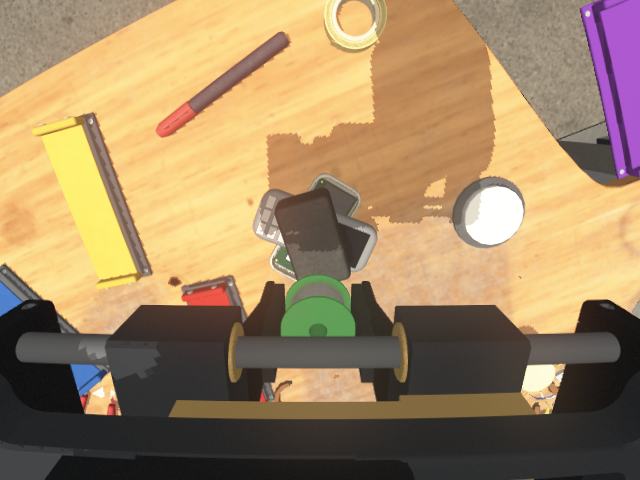

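```bash
python3 -m jog '[{"rot":[0,0,0],"travel":[0.005,0.1,-0.005],"jaw":1},{"rot":[0,0,0],"travel":[0.005,0.14,-0.006],"jaw":1},{"rot":[0,0,0],"travel":[0.005,0.14,-0.006],"jaw":1},{"rot":[0,0,0],"travel":[0.005,0.1,-0.006],"jaw":1},{"rot":[0,0,0],"travel":[0,0.0465,0],"jaw":1},{"rot":[0,0,0],"travel":[0,0,0],"jaw":1},{"rot":[0,0,0],"travel":[0,0,0],"jaw":1}]' ;python3 - <<'E'
from h import *
snap('w5');plan([.543,.060,.0185])
E
```

```text
time: 5.75
position: [0.5429, 0.0575, 0.149]
tool_rot: [0.304, 1.55, -0.307]
ft_force: [1.2, -1.2, -0.2]
grip_width: 0.386
t 5.8 pos [0.543  0.057  0.1493] yawY 67.6 xaxis [-0.0009 -0.0012 -1.    ] w 0.38507923093183355 F [-0.2978 -0.0218  0.1564] j [-0.7404  0.1672  0.6484  1.8265 -0.1076  1.1844  1.122 ]
travel tot [ 0.4361  0.0097 -0.0036] rows>= 3
```

View pics/w5.png

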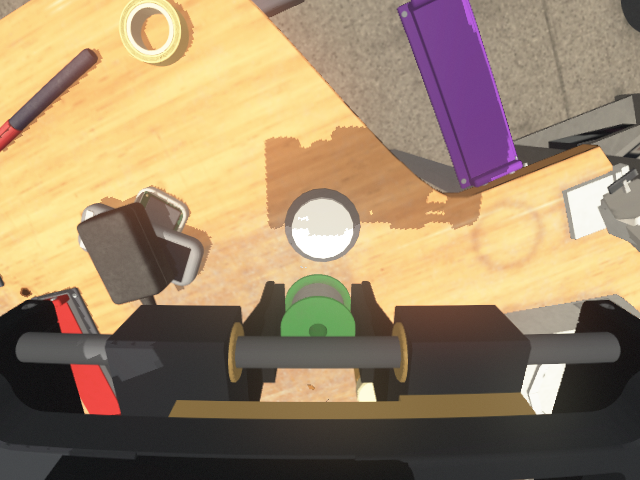

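```bash
python3 - <<'E'
from h import *
T=ld('w5');print(at([(322,230),(322,224)],.014,'wrist',T), proj([[.543,.06,.014]],'wrist',T))
E
python3 -m jog '[{"rot":[0,0,0],"travel":[0.14,0.01,0],"jaw":1},{"rot":[0,0,0],"travel":[0.14,0,0],"jaw":1},{"rot":[0,0,0],"travel":[0.08,0,0],"jaw":1},{"rot":[0,0,0],"travel":[0.04,0,0],"jaw":1},{"rot":[0,0,0],"travel":[0.02,0,0],"jaw":1},{"rot":[0,0,0],"travel":[0,0,0],"jaw":1},{"rot":[0,0,0],"travel":[0,0,0],"jaw":1}]' ;python3 - <<'E'
from h import *
plan([.543,.060,.0185])
E
```

```text
[[0.5465 0.0611 0.014 ]
 [0.5415 0.0631 0.014 ]] [[319.2794 226.8348]]
time: 6.5
position: [0.5459, 0.0622, 0.0251]
tool_rot: [0.305, 1.547, -0.304]
ft_force: [0.1, 0.6, -0.8]
grip_width: 0.382
t 6.5 pos [0.5459 0.0622 0.0251] yawY 67.8 xaxis [ 0.0024  0.0007 -1.    ] w 0.38212293863599867 F [ 0.0887  0.561  -0.7557] j [-0.6909  0.3328  0.61    1.9318 -0.2337  0.9443  1.2135]
travel tot [ 0.0219 -0.0106 -0.0061] rows>= 1
```

```bash
python3 -m jog '[{"rot":[0,0,0],"travel":[0.01,-0.008,-0.004],"jaw":1},{"rot":[0,0,0],"travel":[0.012,0,0],"jaw":1},{"rot":[0,0,0],"travel":[0.0,0,0],"jaw":1},{"rot":[0,0,0],"travel":[0.0,0,0],"jaw":1}]' ;python3 - <<'E'
from h import *
plan([.5435,.060,.0175])
E
```

```text
time: 6.9
position: [0.5427, 0.0608, 0.0171]
tool_rot: [0.304, 1.549, -0.304]
ft_force: [-0.0, -0.8, -0.4]
grip_width: 0.381
t 6.9 pos [0.5427 0.0608 0.0171] yawY 67.8 xaxis [ 0.0001  0.0001 -1.    ] w 0.3812841098552929 F [-0.0169 -0.7579 -0.3965] j [-0.6871  0.34    0.607   1.9428 -0.2397  0.9299  1.2209]
travel tot [-0.0013 -0.0013  0.0036] rows>= 1
```

```bash
python3 -m jog '[{"rot":[0,0,0],"travel":[0,0,0],"jaw":0.1},{"rot":[0,0,0],"travel":[0,0,0],"jaw":0},{"rot":[0,0,0],"travel":[0,0,0],"jaw":-0.3},{"rot":[0,0,0],"travel":[0.0,0,0],"jaw":-0.6},{"rot":[0,0,0],"travel":[0.0,0,0],"jaw":-1},{"rot":[0,0,0],"travel":[-0.06,0,0],"jaw":-1},{"rot":[0,0,0],"travel":[-0.12,0,0],"jaw":-1},{"rot":[0,0,0],"travel":[-0.15,0,0],"jaw":-1}]' ;python3 - <<'E'
from h import *
plan([.50,-.09,.2])
im=ctrl.get_image('scene');crop(im,180,180,340,300,5,'pics/s2.png')
E
```

```text
time: 7.7
position: [0.5411, 0.0603, 0.1156]
tool_rot: [0.303, 1.553, -0.306]
ft_force: [0.7, 1.3, 0.6]
grip_width: 0.949
t 7.7 pos [0.5411 0.0603 0.1156] yawY 67.8 xaxis [-0.0037 -0.0016 -1.    ] w 0.9494305430822736 F [0.6938 1.3104 0.5916] j [-0.74    0.2038  0.648   1.8642 -0.1347  1.1215  1.1401]
travel tot [-0.2799 -0.5165  0.062 ] rows>= 4
```

View pics/s2.png

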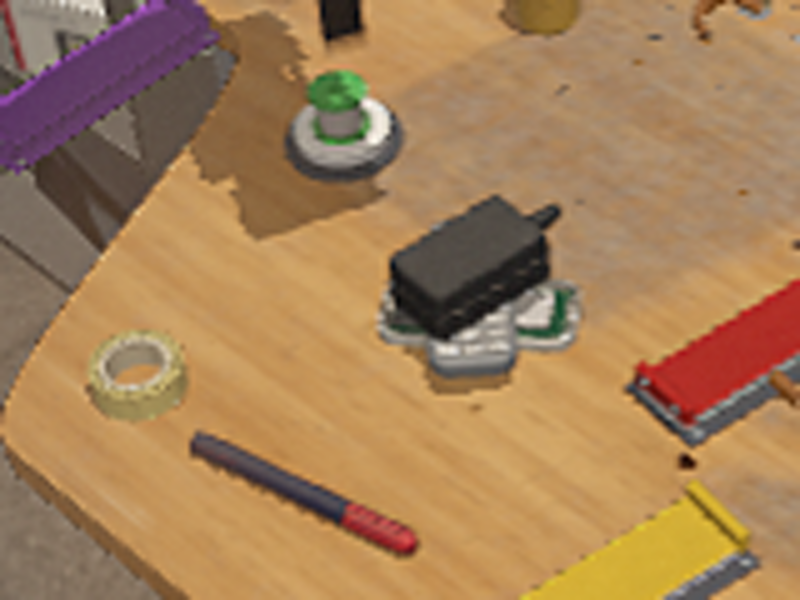

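The spool stands on the stand at (340,110). The pile looks undisturbed. I'll check its centring numerically from a view by the wrist camera later. Now to the pile.

```bash
python3 -m jog '[{"rot":[0,0,0],"travel":[-0.12,0,0],"jaw":-1},{"rot":[0,0,0],"travel":[-0.07,-0.12,-0.015],"jaw":-1},{"rot":[0,0,0],"travel":[-0.07,-0.14,-0.015],"jaw":-1},{"rot":[0,0,0],"travel":[-0.06,-0.14,-0.015],"jaw":-1},{"rot":[0,0,0],"travel":[0,-0.12,0.005],"jaw":-1},{"rot":[0,0,0],"travel":[0,0,0],"jaw":-1},{"rot":[0,0,0],"travel":[0,0,0],"jaw":-1}]' ;python3 - <<'E'
from h import *
plan()
snap('w6')
print(proj([[.5435,.06,.014]],'scene')-[180,180])
im=cv2.imread('pics/w6.png')[:,:,::-1];crop(im,210,110,510,310,2.6,'pics/w6c.png')
E
```

```text
time: 8.45
position: [0.4725, -0.0797, 0.2122]
tool_rot: [0.307, 1.548, -0.304]
ft_force: [1.3, 1.6, 1.1]
grip_width: 0.999
t 8.45 pos [ 0.4725 -0.0797  0.2122] yawY 67.7 xaxis [ 0.0011  0.0016 -1.    ] w 0.9988016167439241 F [1.2547 1.6404 1.0941] j [-0.6673 -0.0841  0.7509  1.8972  0.0576  1.3053  1.2476]
[[67.6968 25.0672]]
```

View pics/w6c.png

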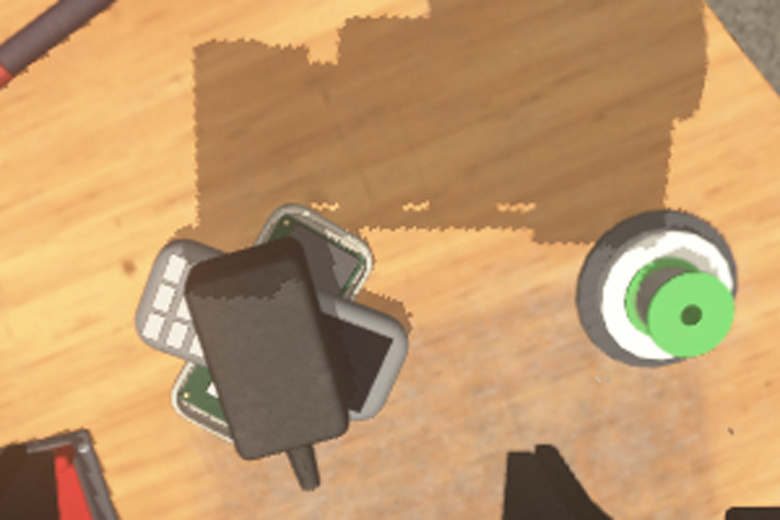

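```bash
python3 - <<'E'
from h import *
T=ld('w6');c=lambda *p:(np.array(p)+.5)/2.6-.5+[210,110]
print('spool',at(c((691,315)),.04,'wrist',T),'stand',at(c((668,296)),.014,'wrist',T),'foot',at(c((657,288)),.003,'wrist',T))
W=at(c((244,463),(350,429),(196,310),(313,270)),.054,'wrist',T);print(W)
d=W[0]-W[1];print(np.linalg.norm(d))
for a,b in((0,2),(1,3),(0,1)): e=W[a]-W[b];print(np.degrees(np.arctan2(e[1],e[0])))
E
```

```text
spool [[0.5455 0.0614 0.04  ]] stand [[0.5457 0.0629 0.014 ]] foot [[0.5452 0.0628 0.003 ]]
[[ 0.5311 -0.1171  0.054 ]
 [ 0.5333 -0.0748  0.054 ]
 [ 0.4687 -0.1094  0.054 ]
 [ 0.4711 -0.065   0.054 ]]
0.04238210040939572
-7.082456305471364
-8.99331980996826
-93.07264955106051
```

```bash
python3 - <<'E'
from h import *
plan([.495,-.093,.21],83)
E
```

```text
t 8.5 pos [ 0.4727 -0.0785  0.212 ] yawY 67.8 xaxis [ 0.0004  0.001  -1.    ] w 1.0012085053151574 F [0.071  0.8666 0.4868] j [-0.6682 -0.083   0.7495  1.8971  0.0574  1.3054  1.2476]
travel tot [ 0.0066 -0.0165  0.0871] rows>= 1
rot tot [-3.0421  0.0016 -0.0128]
```

```bash
python3 -m jog '[{"rot":[0,0,0],"travel":[0,-0.016,0.087],"jaw":-1},{"rot":[-1,0,0],"travel":[0.08,0,0],"jaw":-1},{"rot":[-1,0,0],"travel":[0.12,0,0],"jaw":-1},{"rot":[-1.04,0,0],"travel":[0.12,0,0],"jaw":-1},{"rot":[0,0,0],"travel":[0.12,0,0],"jaw":-1},{"rot":[0,0,0],"travel":[0.06,0,0],"jaw":-1},{"rot":[0,0,0],"travel":[0,0,0],"jaw":-1},{"rot":[0,0,0],"travel":[0,0,0],"jaw":-1}]' ;python3 - <<'E'
from h import *
snap('w7');plan([.495,-.093,.029],83)
im=cv2.imread('pics/w7.png')[:,:,::-1];crop(im,180,90,460,300,2.8,'pics/w7c.png')
E
```

```text
t 8.55 pos [ 0.4728 -0.0781  0.2118] yawY 67.9 xaxis [-0.0001  0.0003 -1.    ] w 0.9992256004816419 F [-0.6104  0.8407  0.3154] j [-0.6687 -0.0822  0.7488  1.897   0.0576  1.3055  1.2476]
travel tot [ 0.6093 -0.0184  0.0876] rows>= 4
rot tot [-3.0277 -0.0026 -0.0034]out of range: row 4 has -1.04, outside -1 to 1
```

View pics/w7c.png

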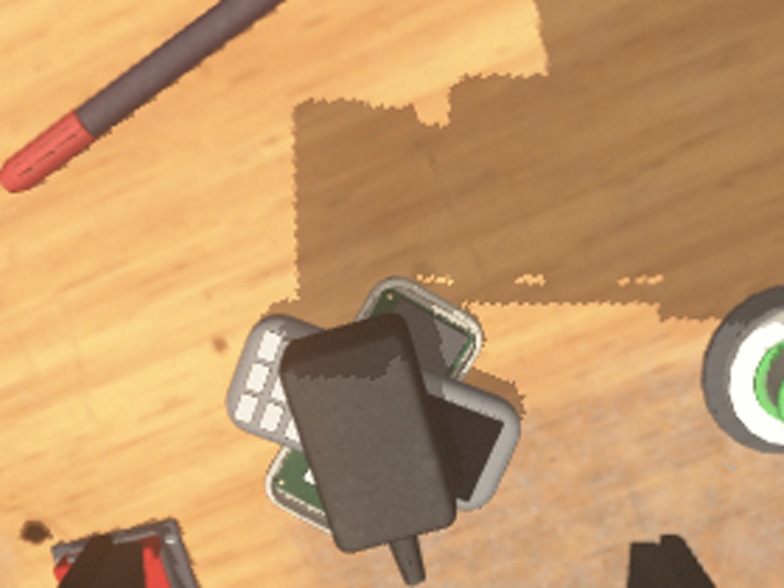

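The call was refused because of the −1.04 turn, so nothing moved. The black adapter with its stub lies at crop (370,440), on the phone. I retry with turns in range.

```bash
python3 -m jog '[{"rot":[0,0,0],"travel":[0,-0.017,0.087],"jaw":-1},{"rot":[-1,0,0],"travel":[0.08,0,0],"jaw":-1},{"rot":[-1,0,0],"travel":[0.12,0,0],"jaw":-1},{"rot":[-1,0,0],"travel":[0.12,0,0],"jaw":-1},{"rot":[0,0,0],"travel":[0.08,0,0],"jaw":-1},{"rot":[0,0,0],"travel":[0.04,0,0],"jaw":-1},{"rot":[0,0,0],"travel":[0,0,0],"jaw":-1},{"rot":[0,0,0],"travel":[0,0,0],"jaw":-1}]' ;python3 - <<'E'
from h import *
snap('w8');plan([.495,-.093,.029],83)
im=cv2.imread('pics/w8.png')[:,:,::-1];crop(im,180,120,460,330,2.8,'pics/w8c.png')
E
```

```text
time: 9.35
position: [0.4957, -0.0935, 0.0807]
tool_rot: [0.098, 1.568, -0.099]
ft_force: [0.2, 0.4, -0.5]
grip_width: 0.994
t 9.4 pos [ 0.496  -0.0936  0.0812] yawY 82.8 xaxis [ 0.002  -0.0001 -1.    ] w 1.0004648282941961 F [-0.2957 -0.0894 -0.0245] j [-0.6045  0.1628  0.8009  1.998  -0.1363  1.0319  1.7052]
travel tot [ 0.1741  0.0017 -0.0041] rows>= 2
rot tot [-0.0365  0.0233 -0.0015]
```

View pics/w8c.png

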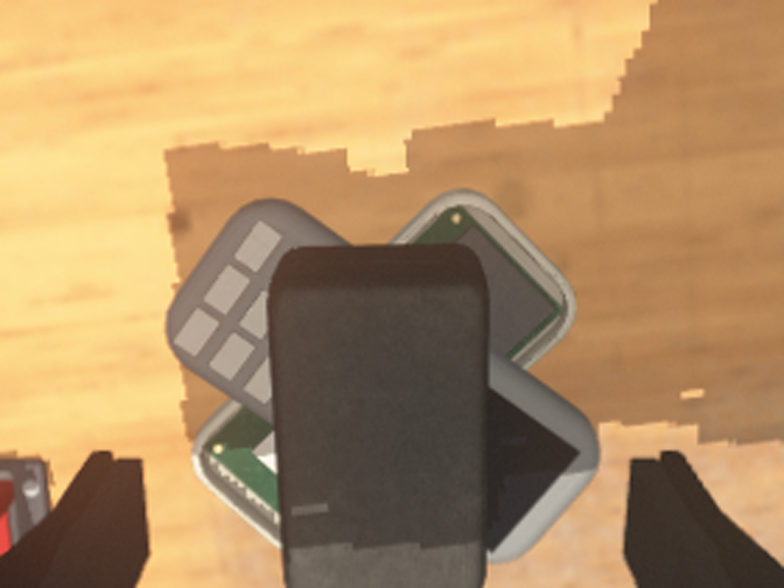

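```bash
python3 -m jog '[{"rot":[0,0,0],"travel":[0.08,0,-0.002],"jaw":-1},{"rot":[0,0,0],"travel":[0.06,0,0],"jaw":-1},{"rot":[0,0,0],"travel":[0.03,0,0],"jaw":-1},{"rot":[0,0,0],"travel":[0,0,0],"jaw":-1},{"rot":[0,0,0],"travel":[0,0,0],"jaw":-0.5},{"rot":[0,0,0],"travel":[0,0,0],"jaw":-0.2}]' 15;python3 - <<'E'
from h import *
snap('w9');plan([.495,-.093,.0285])
im=cv2.imread('pics/w9.png')[:,:,::-1];crop(im,180,150,460,360,2.8,'pics/w9c.png')
E
```

```text
time: 10.0
position: [0.4953, -0.0938, 0.0302]
tool_rot: [0.099, 1.566, -0.099]
ft_force: [-0.2, 0.1, -0.1]
grip_width: 0.896
t 10.05 pos [ 0.4951 -0.0937  0.0301] yawY 82.8 xaxis [ 0.002   0.0004 -1.    ] w 0.8540459629056281 F [-0.8631  0.3367  0.8976] j [-0.5674  0.2511  0.779   2.0402 -0.2203  0.9308  1.7732]
travel tot [ 0.0053  0.0023 -0.0008] rows>= 1
```

View pics/w9c.png

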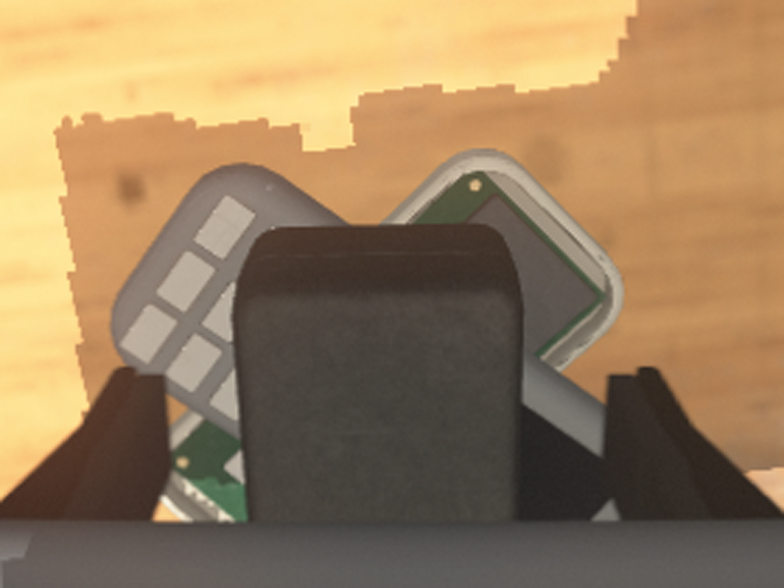

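```bash
python3 -m jog '[{"rot":[0,0,0],"travel":[0.003,-0.003,0],"jaw":-0.2},{"rot":[0,0,0],"travel":[0,0,0],"jaw":-0.15},{"rot":[0,0,0],"travel":[0,0,0],"jaw":-0.1},{"rot":[0,0,0],"travel":[0,0,0],"jaw":0},{"rot":[0,0,0],"travel":[0,0,0],"jaw":0.3},{"rot":[0,0,0],"travel":[0,0,0],"jaw":1},{"rot":[0,0,0],"travel":[0,0,0],"jaw":1},{"rot":[0,0,0],"travel":[0,0,0],"jaw":1}]' 20
python3 -m jog '[{"rot":[0,0,0],"travel":[0,0,0],"jaw":1},{"rot":[0,0,0],"travel":[-0.01,0,0],"jaw":1},{"rot":[0,0,0],"travel":[-0.03,0,0],"jaw":1},{"rot":[0,0,0],"travel":[-0.06,0,0],"jaw":1},{"rot":[0,0,0],"travel":[-0.1,0,0],"jaw":1},{"rot":[0,0,0],"travel":[-0.1,0,0],"jaw":1},{"rot":[0,0,0],"travel":[-0.06,0,0],"jaw":1},{"rot":[0,0,0],"travel":[0,0,0],"jaw":1}]' ;python3 - <<'E'
from h import *
snap('w10');plan([.398,-.273,.13],79.8)
E
```

```text
time: 10.85
position: [0.4941, -0.0945, 0.0282]
tool_rot: [0.099, 1.569, -0.099]
ft_force: [-0.9, -0.1, 1.0]
grip_width: 0.527
time: 11.65
position: [0.4961, -0.095, 0.1391]
tool_rot: [0.1, 1.563, -0.098]
ft_force: [0.1, -0.3, -2.5]
grip_width: 0.528
t 11.7 pos [ 0.4949 -0.0946  0.1372] yawY 82.8 xaxis [ 0.0028  0.0009 -1.    ] w 0.5314316055725643 F [-0.2146  0.4362 -3.6959] j [-0.6407  0.0742  0.8166  1.9437 -0.0608  1.1451  1.6444]
travel tot [ 0.0226 -0.6304 -0.2457] rows>= 5
rot tot [ 0.5971  0.0299 -0.015 ]
```

View pics/w10.png

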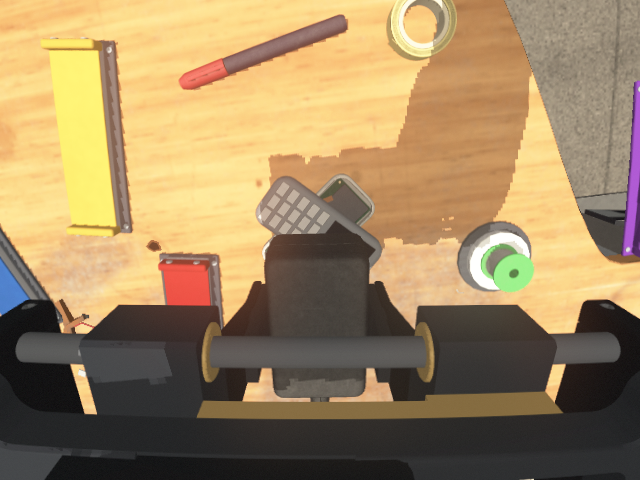

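```bash
python3 - <<'E'
from h import *
T=ld('w10')
W=at([(42,44),(98,42),(69,234),(117,230)],.022,'wrist',T);print(W,W.mean(0))
for a,b in((2,0),(3,1)): e=W[a]-W[b];print(np.linalg.norm(e),np.degrees(np.arctan2(e[1],e[0])))
W=at([(108,44),(129,232)],.0,'wrist',T);print(W);e=W[1]-W[0];print(np.linalg.norm(e),np.degrees(np.arctan2(e[1],e[0])))
E
```

```text
[[ 0.3259 -0.2768  0.022 ]
 [ 0.3324 -0.2333  0.022 ]
 [ 0.4707 -0.3022  0.022 ]
 [ 0.4728 -0.2589  0.022 ]] [ 0.4004 -0.2678  0.022 ]
0.1469977044735545 -9.972812014480908
0.1426825931123617 -10.34491527375298
[[ 0.329  -0.2374  0.    ]
 [ 0.4809 -0.2622  0.    ]]
0.15387053454285915 -9.268704184669632
```

```bash
python3 - <<'E'
from h import *
T=ld('w10');z=T['position'][2]+.0255
W=at([(319,396),(318,258),(319,397),(266,270),(369,268),(274,390),(366,388)],z,'wrist',T);print(W-T['position'])
E
python3 -m jog '[{"rot":[0,0,0],"travel":[0,-0.08,-0.03],"jaw":1},{"rot":[0,0,0],"travel":[0,-0.12,-0.047],"jaw":1},{"rot":[0,0,0],"travel":[0,-0.12,-0.047],"jaw":1},{"rot":[0,0,0],"travel":[0,-0.12,-0.047],"jaw":1},{"rot":[0,0,0],"travel":[0,-0.12,-0.047],"jaw":1},{"rot":[0.6,0,0],"travel":[0,-0.06,-0.027],"jaw":1},{"rot":[0,0,0],"travel":[0,0,0],"jaw":1},{"rot":[0,0,0],"travel":[0,0,0],"jaw":1}]' ;python3 - <<'E'
from h import *
snap('w11');plan([.399,-.272,.0],79.8)
E
```

```text
[[ 0.0379 -0.0031  0.0255]
 [-0.0324  0.0054  0.0255]
 [ 0.0385 -0.0031  0.0255]
 [-0.0298 -0.0168  0.0255]
 [-0.0253  0.0258  0.0255]
 [ 0.0317 -0.0238  0.0255]
 [ 0.0361  0.0196  0.0255]]
time: 12.5
position: [0.3977, -0.2689, 0.1354]
tool_rot: [0.141, 1.567, -0.14]
ft_force: [-0.4, -0.7, -2.0]
grip_width: 0.529
t 12.55 pos [ 0.3982 -0.2683  0.1355] yawY 79.9 xaxis [-0.0008  0.001  -1.    ] w 0.5263578276984537 F [ 0.7923  0.9625 -2.1705] j [-0.4441  0.0016  0.9977  1.9983 -0.002   1.1436  1.9482]
travel tot [ 0.4516 -0.0119  0.0052] rows>= 3
rot tot [ 0.0114 -0.0111 -0.0093]
```

View pics/w11.png

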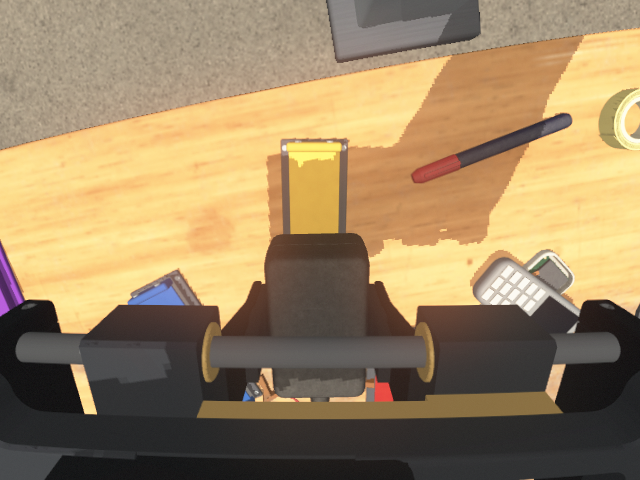

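```bash
python3 - <<'E'
from h import *
T=ld('w11')
u=np.array([np.cos(np.radians(-10)),np.sin(np.radians(-10)),0])
W=at([(315.5,142)],.022,'wrist',T);print(W+u*.078, at([(315,140)],.0,'wrist',T)+u*.078)
W=at([(287.5,145),(342.5,145),(290,228),(339.5,228)],.014,'wrist',T);print(W);print((W[0]+W[1])/2-(W[2]+W[3])/2)
print(at((315,200),.014,'wrist',T))
E
```

```text
[[ 0.4027 -0.2697  0.022 ]] [[ 0.4019 -0.2701  0.    ]]
[[ 0.3245 -0.278   0.014 ]
 [ 0.3321 -0.2361  0.014 ]
 [ 0.3904 -0.2894  0.014 ]
 [ 0.3977 -0.2491  0.014 ]]
[-0.0657  0.0123  0.    ]
[[ 0.3709 -0.2648  0.014 ]]
```

```bash
python3 -m jog '[{"rot":[0,0,0],"travel":[0.1,-0.01,0.002],"jaw":1},{"rot":[0,0,0],"travel":[0.12,0,0],"jaw":1},{"rot":[0,0,0],"travel":[0.08,0,0],"jaw":1},{"rot":[0,0,0],"travel":[0.05,0,0],"jaw":1},{"rot":[0,0,0],"travel":[0.03,0,0],"jaw":1},{"rot":[0,0,0],"travel":[0,0,0],"jaw":1},{"rot":[0,0,0],"travel":[0,0,0],"jaw":1}]' ;python3 - <<'E'
from h import *
plan([.398,-.271,.0185],79.8)
E
```

```text
time: 13.25
position: [0.3987, -0.2727, 0.0225]
tool_rot: [0.139, 1.566, -0.139]
ft_force: [0.1, 0.3, -2.8]
grip_width: 0.53
t 13.25 pos [ 0.3987 -0.2727  0.0225] yawY 79.8 xaxis [ 0.0006 -0.0002 -1.    ] w 0.5296447164188447 F [ 0.054   0.2544 -2.8004] j [-0.3345  0.2582  0.9718  2.0964 -0.2696  0.9147  2.182 ]
travel tot [ 0.0135  0.0051 -0.0032] rows>= 1
rot tot [0.0099 0.0071 0.0012]
```

```bash
python3 -m jog '[{"rot":[0,0,0],"travel":[0.007,0.004,0],"jaw":1},{"rot":[0,0,0],"travel":[0.007,0,0],"jaw":1},{"rot":[0,0,0],"travel":[0.0,0,0],"jaw":1},{"rot":[0,0,0],"travel":[0.0,0,0],"jaw":1}]' ;python3 - <<'E'
from h import *
plan([.398,-.271,.0185],79.8)
E
```

```text
time: 13.65
position: [0.3984, -0.2718, 0.0182]
tool_rot: [0.14, 1.566, -0.14]
ft_force: [-0.2, 0.9, -1.8]
grip_width: 0.527
t 13.65 pos [ 0.3984 -0.2718  0.0182] yawY 79.8 xaxis [ 0.0007  0.0001 -1.    ] w 0.5273315535987008 F [-0.187   0.8512 -1.8334] j [-0.3303  0.2656  0.9673  2.1008 -0.2788  0.9062  2.1873]
travel tot [-0.0009  0.0023 -0.0016] rows>= 1
rot tot [-0.0032  0.0081 -0.0031]
```

```bash
python3 -m jog '[{"rot":[0,0,0],"travel":[0.003,0,0],"jaw":1},{"rot":[0,0,0],"travel":[0,0,0],"jaw":1}]'
python3 -m jog '[{"rot":[0,0,0],"travel":[0,0,0],"jaw":0},{"rot":[0,0,0],"travel":[0,0,0],"jaw":-0.2},{"rot":[0,0,0],"travel":[0,0,0],"jaw":-0.5},{"rot":[0,0,0],"travel":[0.0,0,0],"jaw":-0.8},{"rot":[0,0,0],"travel":[0.0,0,0],"jaw":-1},{"rot":[0,0,0],"travel":[-0.06,0,0],"jaw":-1},{"rot":[0,0,0],"travel":[-0.12,0,0],"jaw":-1},{"rot":[0,0,0],"travel":[-0.15,0,0],"jaw":-1}]' ;python3 - <<'E'
from h import *
plan()
im=ctrl.get_image('scene');crop(im,220,190,380,310,5,'pics/s3.png')
E
```

```text
time: 13.85
position: [0.3984, -0.2717, 0.0181]
tool_rot: [0.141, 1.566, -0.139]
ft_force: [-3.3, 3.1, 9.6]
grip_width: 0.53
time: 14.65
position: [0.3965, -0.2714, 0.1158]
tool_rot: [0.14, 1.571, -0.141]
ft_force: [1.0, 1.0, 0.1]
grip_width: 0.979
t 14.65 pos [ 0.3965 -0.2714  0.1158] yawY 79.7 xaxis [-0.0044 -0.0002 -1.    ] w 0.9787731337008204 F [1.0465 0.9858 0.075 ] j [-0.4747  0.0476  1.0548  2.0185 -0.0435  1.1035  1.9911]
```

View pics/s3.png

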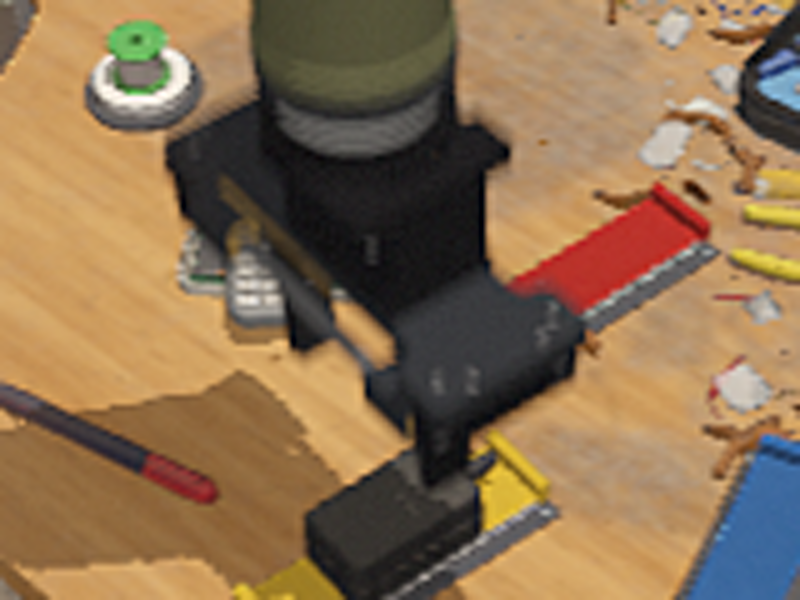

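```bash
python3 - <<'E'
from h import *
plan([.45,-.11,.24],-50.1)
E
python3 -m jog '[{"rot":[0,0,0],"travel":[-0.14,0,0],"jaw":-1},{"rot":[0,0,0],"travel":[-0.12,0.05,0],"jaw":-1},{"rot":[0,0,0],"travel":[-0.08,0.12,0.03],"jaw":-1},{"rot":[0,0,0],"travel":[-0.06,0.12,0.03],"jaw":-1},{"rot":[0,0,0],"travel":[0,0.14,0.03],"jaw":-1},{"rot":[0,0,0],"travel":[0,0.12,0.05],"jaw":-1},{"rot":[0,0,0],"travel":[0,0,0],"jaw":-1},{"rot":[0,0,0],"travel":[0,0,0],"jaw":-1}]' ;python3 - <<'E'
from h import *
plan(None,-50.1);snap('w12')
E
```

```text
t 14.7 pos [ 0.4008 -0.2748  0.1232] yawY 79.6 xaxis [ 0.0084 -0.0023 -1.    ] w 0.9884445576542502 F [ 2.9865 -4.5586  3.4386] j [-0.4769  0.0363  1.0577  2.0081 -0.0384  1.1077  1.9871]
travel tot [-0.3891  0.5696  0.0657] rows>= 5
rot tot [-10.0558   0.0895   0.0512]
time: 15.5
position: [0.4687, -0.1165, 0.2357]
tool_rot: [0.138, 1.567, -0.14]
ft_force: [-0.1, -0.5, -0.1]
grip_width: 1.002
t 15.5 pos [ 0.4687 -0.1165  0.2357] yawY 79.9 xaxis [-0.0009 -0.0012 -1.    ] w 1.0021983985352445 F [-0.1471 -0.4988 -0.1175] j [-0.6486 -0.0957  0.7977  1.8543  0.0714  1.3554  1.5258]
rot tot [-10.0022  -0.0142   0.0109]
```

View pics/w12.png

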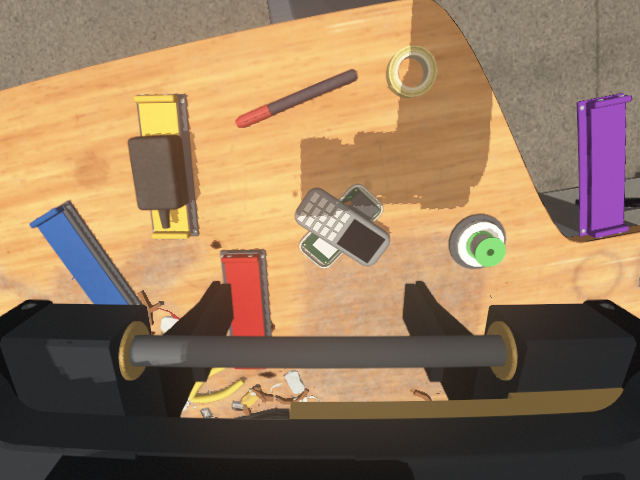

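```bash
python3 - <<'E'
from h import *
im=cv2.imread('pics/w12.png')[:,:,::-1];crop(im,280,170,400,280,6,'pics/w12c.png');crop(im,110,80,290,310,2.6,'pics/w12d.png')
E
```

```text
(no output)
```

View pics/w12c.png

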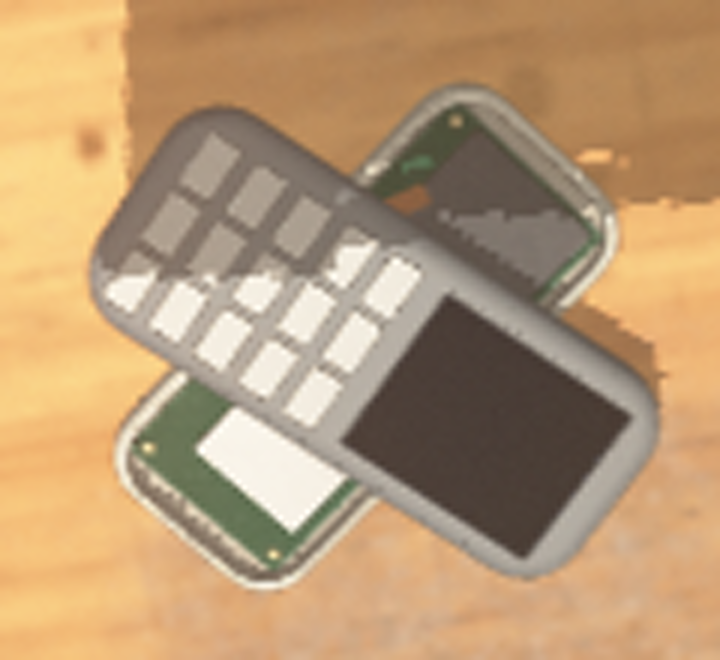

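View pics/w12d.png

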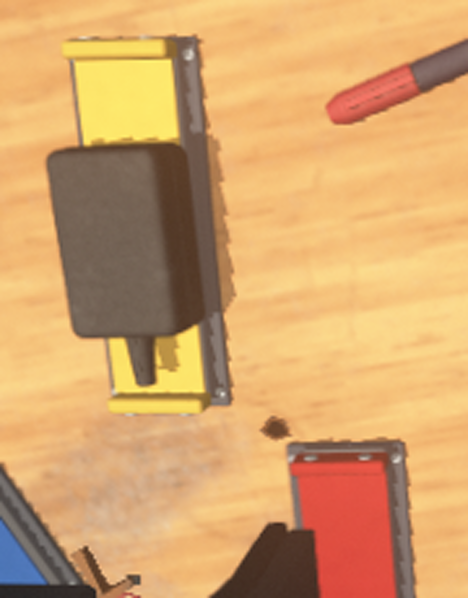

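```bash
cat >> h.py <<'E'
def isect(a,b,c,d):
    l=np.cross([*a,1],[*b,1]);m=np.cross([*c,1],[*d,1]);p=np.cross(l,m);return p[:2]/p[2]
def quad(L,cv,z,T,name='wrist'):
    # L: 4 lines in order (each 2 pts, crop px); returns corners,center,edges
    P=[isect(*L[i],*L[(i+1)%4]) for i in range(4)];W=at(cv(*P),z,name,T)
    print('center',W.mean(0))
    for i in range(4): e=W[(i+1)%4]-W[i];print(' len',round(np.linalg.norm(e),4),'dir',round(np.degrees(np.arctan2(e[1],e[0])),1))
    return W
E
python3 - <<'E'
from h import *
T=ld('w12')
c=lambda *p:(np.array(p)+.5)/6-.5+[280,170]
quad([((250,110),(628,368)),((657,430),(572,565)),((500,573),(115,312)),((97,250),(178,128))],c,.018,T)
print('handset');quad([((470,88),(590,170)),((608,250),(280,580)),((250,578),(130,490)),((125,440),(440,90))],c,.006,T)
d=lambda *p:(np.array(p)+.5)/2.6-.5+[110,80]
W=at(d((122,42),(158,410)),.022,'wrist',T);print('yellow',W.mean(0),np.linalg.norm(W[0]-W[1]))
W=at(d((112,152),(134,336)),.044,'wrist',T);print('adap',W.mean(0),np.linalg.norm(W[0]-W[1]))
W=at(d((52,180),(71,325)),.044,'wrist',T);e=W[1]-W[0];print('adapter left edge',W,np.degrees(np.arctan2(e[1],e[0])))
E
```

```text
center [ 0.4971 -0.0918  0.018 ]
 len 0.0468 dir -38.4
 len 0.1097 dir -135.4
 len 0.0446 dir 136.2
 len 0.1053 dir 45.6
handset
center [ 0.4988 -0.0947  0.006 ]
 len 0.1045 dir -52.7
 len 0.0418 dir -138.3
 len 0.1007 dir 128.9
 len 0.045 dir 46.2
yellow [ 0.4001 -0.2688  0.022 ] 0.14887662766131973
adap [ 0.402  -0.2667  0.044 ] 0.07060289067282852
adapter left edge [[ 0.3727 -0.2864  0.044 ]
 [ 0.4278 -0.297   0.044 ]] -10.827708522351571
```

```bash
python3 -m jog '[{"rot":[1,0,0],"travel":[0,0,0],"jaw":-1},{"rot":[1,0,0],"travel":[0,0,0],"jaw":-1},{"rot":[1,0,0],"travel":[0,0,0],"jaw":-1},{"rot":[1,0,0],"travel":[0,0,0],"jaw":-1},{"rot":[1,0,0],"travel":[0,0,0],"jaw":-1},{"rot":[1,0,0],"travel":[0,0,0],"jaw":-1},{"rot":[1,0,0],"travel":[0,0,0],"jaw":-1},{"rot":[1,0,0],"travel":[0,0,0],"jaw":-1}]'
python3 -m jog '[{"rot":[1,0,0],"travel":[0,0,0],"jaw":-1},{"rot":[1,0,0],"travel":[0,0,0],"jaw":-1},{"rot":[1,0,0],"travel":[0,0,0],"jaw":-1},{"rot":[1,0,0],"travel":[0,0,0],"jaw":-1},{"rot":[1,0,0],"travel":[0,0,0],"jaw":-1},{"rot":[1,0,0],"travel":[0,0,0],"jaw":-1},{"rot":[1,0,0],"travel":[0,0,0],"jaw":-1},{"rot":[1,0,0],"travel":[0,0,0],"jaw":-1}]'
python3 -m jog '[{"rot":[1,0,0],"travel":[0,0,0],"jaw":-1},{"rot":[1,0,0],"travel":[0,0,0],"jaw":-1},{"rot":[1,0,0],"travel":[0,0,0],"jaw":-1},{"rot":[1,0,0],"travel":[0,0,0],"jaw":-1},{"rot":[1,0,0],"travel":[0,0,0],"jaw":-1},{"rot":[1,0,0],"travel":[0,0,0],"jaw":-1},{"rot":[1,0,0],"travel":[0,0,0],"jaw":-1},{"rot":[1,0,0],"travel":[0,0,0],"jaw":-1}]'
python3 -m jog '[{"rot":[0.9,0,0],"travel":[0,0,0],"jaw":-1},{"rot":[0,0,0],"travel":[0,0,0],"jaw":-1}]'
python3 - <<'E'
from h import *
plan([.497,-.092,.12],-44.5)
E
```

```text
time: 16.35
position: [0.4679, -0.1188, 0.2361]
tool_rot: [0.69, 1.458, -0.689]
ft_force: [-0.7, 0.3, 0.1]
grip_width: 1.0
time: 17.15
position: [0.4679, -0.1188, 0.2361]
tool_rot: [1.217, 1.204, -1.217]
ft_force: [0.2, 1.2, 0.4]
grip_width: 1.002
time: 17.95
position: [0.4679, -0.1188, 0.2361]
tool_rot: [1.71, 0.786, -1.709]
ft_force: [0.6, -0.8, 1.1]
grip_width: 0.998
time: 18.15
position: [0.468, -0.1186, 0.2361]
tool_rot: [1.759, 0.73, -1.759]
ft_force: [-0.3, -0.7, 1.0]
grip_width: 1.0
t 18.15 pos [ 0.468  -0.1186  0.2361] yawY -44.9 xaxis [ 0.0002  0.0002 -1.    ] w 0.9998945914662745 F [-0.2964 -0.7412  1.0371] j [-0.5155 -0.082   0.6796  1.8518  0.0525  1.3538 -0.6325]
travel tot [ 0.387   0.0059 -0.1309] rows>= 3
rot tot [-0.0807 -0.0034  0.0005]
```

```bash
python3 -m jog '[{"rot":[0,0,0],"travel":[0,0.006,-0.13],"jaw":-1},{"rot":[0,0,0],"travel":[0.12,0,0],"jaw":-1},{"rot":[0,0,0],"travel":[0.14,0,0],"jaw":-1},{"rot":[0,0,0],"travel":[0.13,0,0],"jaw":-1},{"rot":[0,0,0],"travel":[0.1,0,0],"jaw":-1},{"rot":[0,0,0],"travel":[0,0,0],"jaw":-1},{"rot":[0,0,0],"travel":[0,0,0],"jaw":-1}]'
python3 - <<'E'
from h import *
snap('w13');plan([.497,-.092,.011],-44.5)
im=cv2.imread('pics/w13.png')[:,:,::-1];crop(im,160,120,480,360,2.5,'pics/w13c.png')
E
```

```text
time: 18.85
position: [0.4974, -0.0913, 0.0897]
tool_rot: [1.757, 0.732, -1.757]
ft_force: [0.2, 0.3, -0.0]
grip_width: 1.001
t 18.9 pos [ 0.4985 -0.0912  0.0907] yawY -44.7 xaxis [ 0.0023 -0.0002 -1.    ] w 0.9966093051741098 F [-0.1485  0.6012  0.1838] j [-0.5051  0.1404  0.682   1.9823 -0.1021  1.05   -0.5578]
travel tot [ 0.2656 -0.002   0.0057] rows>= 2
rot tot [-0.0459 -0.0173 -0.0202]
```

View pics/w13c.png

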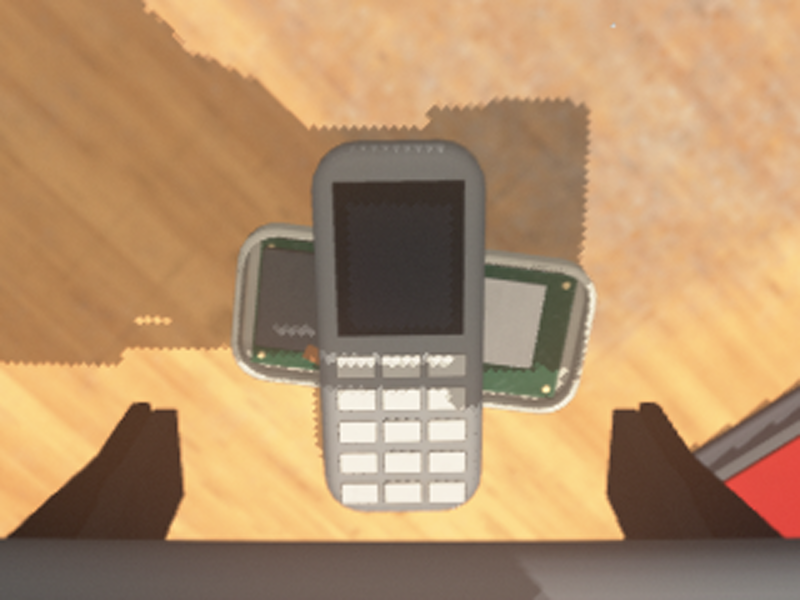

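```bash
python3 - <<'E'
from h import *
T=ld('w13');c=lambda *p:(np.array(p)+.5)/2.5-.5+[160,120]
W=at(c((400,143),(403,508)),.018,'wrist',T);print('phone',W,W.mean(0),np.linalg.norm(W[0]-W[1]))
W=at(c((237,300),(592,325)),.006,'wrist',T);print('hs',W.mean(0),np.linalg.norm(W[0]-W[1]))
quad([((270,226),(570,260)),((594,290),(582,390)),((555,412),(255,380)),((235,350),(241,250))],c,.006,T)
E
```

```text
phone [[ 0.5353 -0.054   0.018 ]
 [ 0.4596 -0.1319  0.018 ]] [ 0.4974 -0.093   0.018 ] 0.10865262786327218
hs [ 0.5027 -0.0934  0.006 ] 0.1041102460183585
center [ 0.5005 -0.0952  0.006 ]
 len 0.0478 dir -137.4
 len 0.105 dir 128.6
 len 0.0477 dir 38.9
 len 0.1019 dir -51.4
```

```bash
python3 -m jog '[{"rot":[0,0,0],"travel":[0.1,-0.001,0.004],"jaw":-1},{"rot":[0,0,0],"travel":[0.08,0,0],"jaw":-0.8},{"rot":[0,0,0],"travel":[0.05,0,0],"jaw":-0.6},{"rot":[0,0,0],"travel":[0.03,0,0],"jaw":-0.4},{"rot":[0,0,0],"travel":[0,0,0],"jaw":-0.3},{"rot":[0,0,0],"travel":[0,0,0],"jaw":-0.3}]' 15
python3 - <<'E'
from h import *
snap('w14');plan([.497,-.092,.0115],-44.5)
im=cv2.imread('pics/w14.png')[:,:,::-1];crop(im,160,120,480,360,2.5,'pics/w14c.png')
E
```

```text
time: 19.5
position: [0.4973, -0.0912, 0.0121]
tool_rot: [1.758, 0.732, -1.755]
ft_force: [0.9, -0.2, 1.0]
grip_width: 0.681
t 19.55 pos [ 0.4975 -0.0912  0.0122] yawY -44.7 xaxis [ 0.0021  0.0001 -1.    ] w 0.6727835175343713 F [ 0.3926 -0.3988 -1.2085] j [-0.4622  0.2677  0.6572  2.0448 -0.2098  0.8918 -0.4703]
travel tot [0.0023 0.0008 0.003 ] rows>= 1
rot tot [-0.0434 -0.0181 -0.0163]
```

View pics/w14c.png

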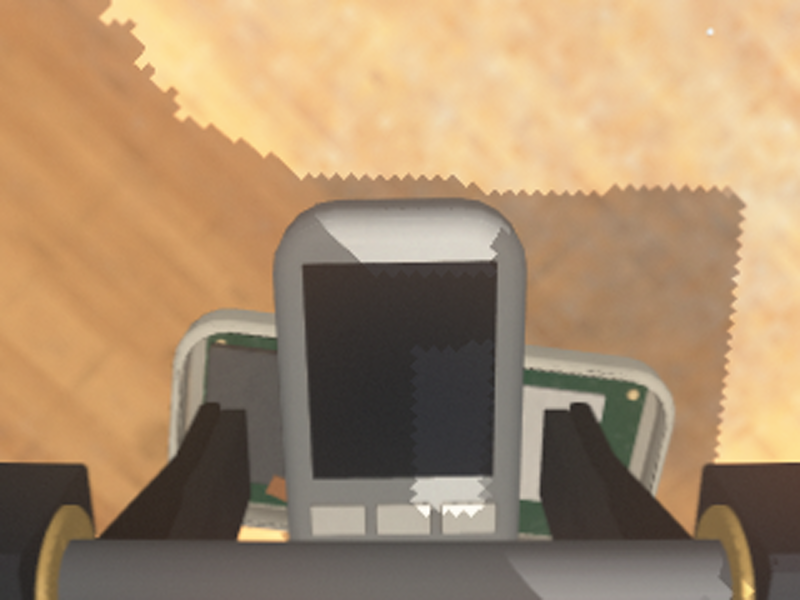

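```bash
python3 -m jog '[{"rot":[0,0,0],"travel":[0.001,0.004,0.002],"jaw":-0.3},{"rot":[0,0,0],"travel":[0,0,0],"jaw":-0.2},{"rot":[0,0,0],"travel":[0,0,0],"jaw":-0.1},{"rot":[0,0,0],"travel":[0,0,0],"jaw":0},{"rot":[0,0,0],"travel":[0,0,0],"jaw":0.3},{"rot":[0,0,0],"travel":[0,0,0],"jaw":1},{"rot":[0,0,0],"travel":[0,0,0],"jaw":1},{"rot":[0,0,0],"travel":[0,0,0],"jaw":1}]' 15
python3 -m jog '[{"rot":[0,0,0],"travel":[0,0,0],"jaw":1},{"rot":[0,0,0],"travel":[-0.01,0,0],"jaw":1},{"rot":[0,0,0],"travel":[-0.02,0,0],"jaw":1},{"rot":[0,0,0],"travel":[-0.05,0,0],"jaw":1},{"rot":[0,0,0],"travel":[-0.1,0,0],"jaw":1},{"rot":[0,0,0],"travel":[-0.12,0,0],"jaw":1},{"rot":[0,0,0],"travel":[-0.12,0,0],"jaw":1},{"rot":[0,0,0],"travel":[0,0,0],"jaw":1}]' ;python3 - <<'E'
from h import *
snap('w15');plan([.4921,-.4037,.15],-73)
E
```

```text
time: 20.35
position: [0.4971, -0.0924, 0.011]
tool_rot: [1.757, 0.732, -1.756]
ft_force: [-0.0, -0.7, 3.4]
grip_width: 0.525
time: 21.15
position: [0.5005, -0.093, 0.1426]
tool_rot: [1.766, 0.729, -1.747]
ft_force: [0.7, 0.4, -0.7]
grip_width: 0.521
t 21.2 pos [ 0.4988 -0.0925  0.1401] yawY -44.7 xaxis [ 0.0064  0.0012 -1.    ] w 0.524144874055795 F [-0.3267  0.0551 -1.7674] j [-0.5301  0.0723  0.6948  1.9327 -0.0532  1.1478 -0.5956]
travel tot [-0.0345  0.7141  0.7526] rows>= 7
rot tot [ 5.6554 -0.0705 -0.0261]
```

View pics/w15.png

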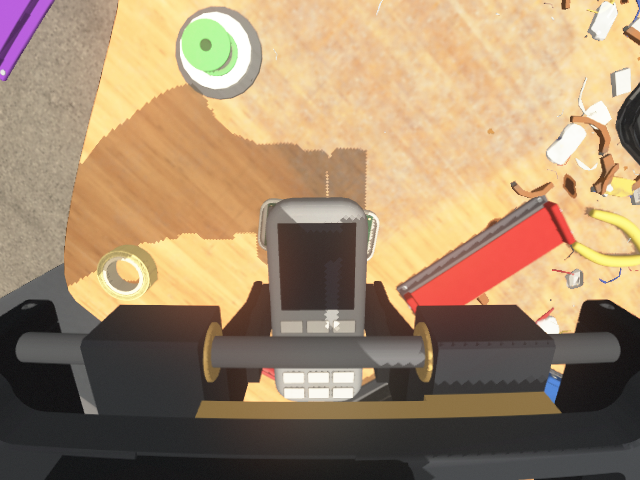

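```bash
python3 -m jog '[{"rot":[0,0,0],"travel":[-0.01,0.06,0.062],"jaw":1},{"rot":[0,0,0],"travel":[-0.01,0.1,0.105],"jaw":1},{"rot":[0,0,0],"travel":[0,0.1,0.105],"jaw":1},{"rot":[0,0,0],"travel":[0,0.1,0.105],"jaw":1},{"rot":[0,0,0],"travel":[0,0.1,0.105],"jaw":1},{"rot":[0,0,0],"travel":[0,0.1,0.105],"jaw":1},{"rot":[0,0,0],"travel":[0,0.1,0.105],"jaw":1},{"rot":[0,0,0],"travel":[0,0.055,0.06],"jaw":1}]'
python3 - <<'E'
from h import *
plan([.4921,-.4037,.15],-73)
E
```

```text
time: 22.0
position: [0.4881, -0.4072, 0.1415]
tool_rot: [1.756, 0.73, -1.762]
ft_force: [0.3, -0.1, -1.1]
grip_width: 0.52
t 22.0 pos [ 0.4881 -0.4072  0.1415] yawY -44.9 xaxis [-0.003  -0.0013 -1.    ] w 0.520129117802593 F [ 0.3126 -0.1137 -1.0529] j [ 0.0087  0.4361  0.8336  1.6162 -0.3337  1.2409  0.1211]
travel tot [-0.0283  0.0013 -0.0176] rows>= 1
rot tot [5.6117 0.0373 0.0048]
```

```bash
python3 -m jog '[{"rot":[1,0,0],"travel":[0,0,-0.01],"jaw":1},{"rot":[1,0,0],"travel":[0,0,0],"jaw":1},{"rot":[1,0,0],"travel":[0,0,0],"jaw":1},{"rot":[1,0,0],"travel":[0,0,0],"jaw":1},{"rot":[1,0,0],"travel":[0,0,0],"jaw":1},{"rot":[0.6,0,0],"travel":[0,0,0],"jaw":1},{"rot":[0,0,0],"travel":[0,0,0],"jaw":1}]'
python3 - <<'E'
from h import *
snap('w16');plan([.4921,-.4037,.15],-73)
im=cv2.imread('pics/w16.png')[:,:,::-1];crop(im,160,40,480,280,2.5,'pics/w16c.png')
E
```

```text
time: 22.7
position: [0.4918, -0.4007, 0.1415]
tool_rot: [2.058, 0.314, -2.062]
ft_force: [0.9, -0.4, -1.7]
grip_width: 0.52
t 22.75 pos [ 0.492  -0.4008  0.1417] yawY -72.7 xaxis [-0.0019  0.001  -1.    ] w 0.5238531070116338 F [-0.0242  0.4041 -0.4635] j [-0.0662  0.4673  0.9299  1.62   -0.3891  1.2544 -0.3318]
travel tot [-0.0277  0.0092  0.0025] rows>= 1
rot tot [0.0694 0.017  0.0169]
```

View pics/w16.png

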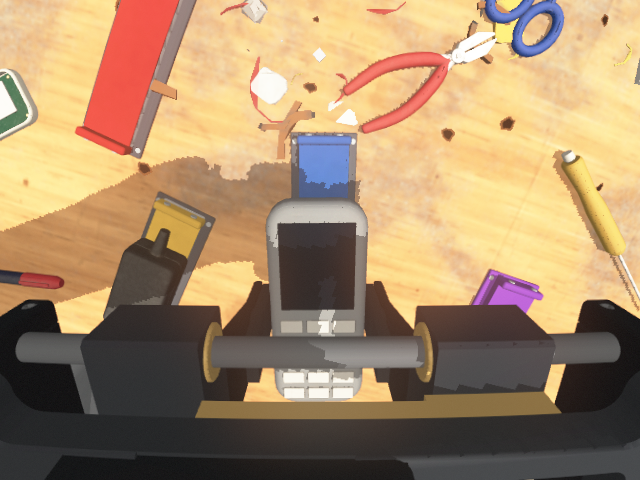

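View pics/w16c.png

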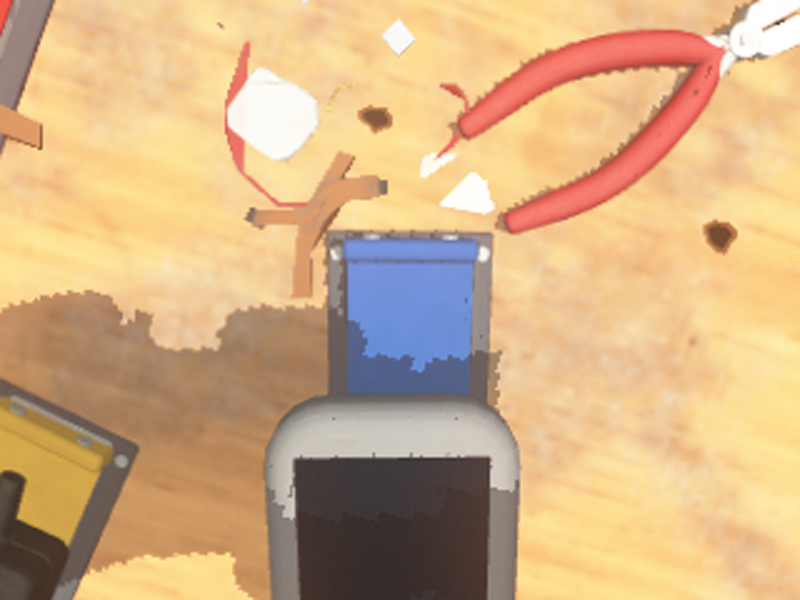

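```bash
python3 - <<'E'
from h import *
T=ld('w16');c=lambda *p:(np.array(p)+.5)/2.5-.5+[160,40]
W=at(c((346,270),(475,270),(348,390),(472,390)),.014,'wrist',T);print(W)
a=(W[0]+W[1])/2;b=(W[2]+W[3])/2;e=a-b;print('axis',a,b,np.degrees(np.arctan2(e[1],e[0])), np.linalg.norm(W[0]-W[1]))
for ya in (17,16.5,18):
  u=np.array([np.cos(np.radians(ya)),np.sin(np.radians(ya)),0])
  print(at(c((410.5,240)),.022,'wrist',T)-u*.078,at(c((410.5,262)),.014,'wrist',T)-u*.069,at(c((411,232)),.003,'wrist',T)-u*.078)
# phone
z=T['position'][2]
W=at(c((394,398)),z+.006,'wrist',T);print('phone far end rel',W-T['position'])
print(at(((272+363)/2,330),z+.0085,'wrist',T)-T['position'])
p=at([(315.5,202),(317,403)],z+.01,'wrist',T)-T['position'];print(p,p.mean(0))
E
```

```text
[[ 0.5517 -0.3645  0.014 ]
 [ 0.5638 -0.4036  0.014 ]
 [ 0.5149 -0.376   0.014 ]
 [ 0.527  -0.415   0.014 ]]
axis [ 0.5578 -0.384   0.014 ] [ 0.521  -0.3955  0.014 ] 17.29198617864582 0.04087371823744302
[[ 0.4921 -0.4039  0.022 ]] [[ 0.4941 -0.4035  0.014 ]] [[ 0.4942 -0.4037  0.003 ]]
[[ 0.4919 -0.4033  0.022 ]] [[ 0.494  -0.4029  0.014 ]] [[ 0.494  -0.4031  0.003 ]]
[[ 0.4925 -0.4052  0.022 ]] [[ 0.4945 -0.4046  0.014 ]] [[ 0.4946 -0.405   0.003 ]]
phone far end rel [[0.0509 0.0171 0.006 ]]
[[-0.0116 -0.0024  0.0085]]
[[ 0.0501  0.0176  0.01  ]
 [-0.0541 -0.0154  0.01  ]] [-0.002   0.0011  0.01  ]
```

```bash
python3 - <<'E'
from h import *
plan([.4945,-.4045,.0215],-72.8)
E
```

```text
t 22.75 pos [ 0.492  -0.4008  0.1417] yawY -72.7 xaxis [-0.0019  0.001  -1.    ] w 0.5238531070116338 F [-0.0242  0.4041 -0.4635] j [-0.0662  0.4673  0.9299  1.62   -0.3891  1.2544 -0.3318]
travel tot [ 0.4006  0.0148 -0.0049] rows>= 3
rot tot [0.0294 0.0169 0.017 ]
```

```bash
python3 -m jog '[{"rot":[0,0,0],"travel":[0.1,0.014,-0.005],"jaw":1},{"rot":[0,0,0],"travel":[0.12,0,0],"jaw":1},{"rot":[0,0,0],"travel":[0.09,0,0],"jaw":1},{"rot":[0,0,0],"travel":[0.06,0,0],"jaw":1},{"rot":[0,0,0],"travel":[0.03,0,0],"jaw":1},{"rot":[0,0,0],"travel":[0,0,0],"jaw":1},{"rot":[0,0,0],"travel":[0,0,0],"jaw":1}]'
python3 - <<'E'
from h import *
plan([.4945,-.4045,.0165],-72.8)
E
```

```text
time: 23.45
position: [0.4959, -0.4057, 0.0239]
tool_rot: [2.06, 0.312, -2.057]
ft_force: [-0.1, -0.3, -0.3]
grip_width: 0.521
t 23.45 pos [ 0.4959 -0.4057  0.0239] yawY -72.7 xaxis [ 0.0014 -0.0011 -1.    ] w 0.5206618169335326 F [-0.1302 -0.297  -0.3445] j [ 0.0052  0.5999  0.8437  1.7051 -0.5031  1.0657 -0.2565]
travel tot [ 0.0246 -0.0052  0.0032] rows>= 1
rot tot [ 0.0182 -0.0118 -0.0167]
```

```bash
python3 -m jog '[{"rot":[0,0,0],"travel":[0.012,-0.004,0.003],"jaw":1},{"rot":[0,0,0],"travel":[0.01,0,0],"jaw":1},{"rot":[0,0,0],"travel":[0.002,0,0],"jaw":1},{"rot":[0,0,0],"travel":[0,0,0],"jaw":1}]'
python3 - <<'E'
from h import *
plan([.4945,-.4045,.0165],-72.8)
E
```

```text
time: 23.85
position: [0.4945, -0.4044, 0.0165]
tool_rot: [2.06, 0.313, -2.058]
ft_force: [-1.3, 0.8, 6.0]
grip_width: 0.518
t 23.85 pos [ 0.4945 -0.4044  0.0165] yawY -72.7 xaxis [ 0.0012 -0.0002 -1.    ] w 0.5180309046113962 F [-1.3274  0.8156  6.0445] j [ 0.0076  0.6056  0.8384  1.7137 -0.5094  1.0535 -0.2518]
travel tot [0.0001 0.0005 0.0001] rows>= 1
rot tot [ 0.0174 -0.0124 -0.0059]
```

```bash
python3 -m jog '[{"rot":[0,0,0],"travel":[0,0,0],"jaw":0},{"rot":[0,0,0],"travel":[0,0,0],"jaw":-0.2},{"rot":[0,0,0],"travel":[0,0,0],"jaw":-0.5},{"rot":[0,0,0],"travel":[0.0,0,0],"jaw":-0.8},{"rot":[0,0,0],"travel":[0.0,0,0],"jaw":-1},{"rot":[0,0,0],"travel":[-0.06,0,0],"jaw":-1},{"rot":[0,0,0],"travel":[-0.12,0,0],"jaw":-1},{"rot":[0,0,0],"travel":[-0.15,0,0],"jaw":-1}]'
python3 -m jog '[{"rot":[0,0,0],"travel":[-0.15,0,0],"jaw":-1},{"rot":[0,0,0],"travel":[-0.15,0,0],"jaw":-1},{"rot":[0,0,0],"travel":[0,0,0],"jaw":-1},{"rot":[0,0,0],"travel":[0,0,0],"jaw":-1}]'
python3 - <<'E'
from h import *
snap('w17');plan([.501,-.095,.22],38.7)
E
```

```text
time: 24.65
position: [0.4931, -0.4034, 0.1152]
tool_rot: [2.058, 0.314, -2.062]
ft_force: [1.1, 0.1, 1.0]
grip_width: 0.984
time: 25.05
position: [0.4945, -0.4049, 0.207]
tool_rot: [2.062, 0.31, -2.055]
ft_force: [0.8, 0.0, -0.7]
grip_width: 0.996
t 25.1 pos [ 0.4939 -0.404   0.2052] yawY -72.7 xaxis [ 0.001   0.0002 -1.    ] w 1.0011258291547023 F [-0.9362  0.0186 -0.7021] j [-0.079   0.4252  0.9594  1.5364 -0.3533  1.3636 -0.3578]
travel tot [-0.0492 -0.9767 -0.3284] rows>= 7
rot tot [13.7145 -0.0105  0.0052]
```

View pics/w17.png

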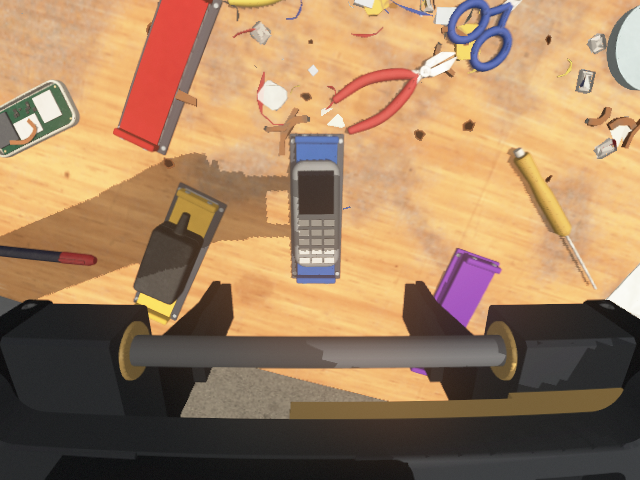

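```bash
python3 -m jog '[{"rot":[-1,0,0],"travel":[0,0,0],"jaw":-1},{"rot":[-1,0,0],"travel":[0,0,0],"jaw":-1},{"rot":[-1,0,0],"travel":[0,0,0],"jaw":-1},{"rot":[-1,0,0],"travel":[0,0,0],"jaw":-1},{"rot":[-1,0,0],"travel":[0,0,0],"jaw":-1},{"rot":[-1,0,0],"travel":[0,0,0],"jaw":-1},{"rot":[-1,0,0],"travel":[0,0,0],"jaw":-1},{"rot":[-1,0,0],"travel":[0,0,0],"jaw":-1}]'
python3 -m jog '[{"rot":[-1,0,0],"travel":[0,0,0],"jaw":-1},{"rot":[-1,0,0],"travel":[0,0,0],"jaw":-1},{"rot":[-1,0,0],"travel":[0,0,0],"jaw":-1},{"rot":[-1,0,0],"travel":[0,0,0],"jaw":-1},{"rot":[-1,0,0],"travel":[0,0,0],"jaw":-1},{"rot":[-1,0,0],"travel":[0,0,0],"jaw":-1},{"rot":[-1,0,0],"travel":[0,0,0],"jaw":-1},{"rot":[-1,0,0],"travel":[0,0,0],"jaw":-1}]'
python3 -m jog '[{"rot":[-1,0,0],"travel":[0,0,0],"jaw":-1},{"rot":[-1,0,0],"travel":[0,0,0],"jaw":-1},{"rot":[-1,0,0],"travel":[0,0,0],"jaw":-1},{"rot":[-1,0,0],"travel":[0,0,0],"jaw":-1},{"rot":[-1,0,0],"travel":[0,0,0],"jaw":-1},{"rot":[-1,0,0],"travel":[0,0,0],"jaw":-1},{"rot":[-0.3,0,0],"travel":[0,0,0],"jaw":-1},{"rot":[0,0,0],"travel":[0,0,0],"jaw":-1}]'
python3 - <<'E'
from h import *
plan([.485,-.095,.20],38.7)
E
```

```text
time: 25.9
position: [0.4932, -0.4033, 0.2028]
tool_rot: [1.613, 0.888, -1.616]
ft_force: [0.2, -0.3, 1.0]
grip_width: 1.0
time: 26.7
position: [0.4932, -0.4034, 0.2027]
tool_rot: [1.113, 1.272, -1.114]
ft_force: [0.6, 0.6, 0.1]
grip_width: 1.003
time: 27.5
position: [0.4935, -0.4037, 0.2034]
tool_rot: [0.699, 1.458, -0.699]
ft_force: [-1.0, 0.1, -0.5]
grip_width: 0.997
t 27.5 pos [ 0.4935 -0.4037  0.2034] yawY 38.7 xaxis [-0.0017  0.0013 -1.    ] w 0.9967795303520446 F [-1.0158  0.0586 -0.4861] j [ 0.1662  0.3398  0.6065  1.5296 -0.1964  1.3359  1.4678]
travel tot [ 0.0127  0.6214 -0.8205] rows>= 7
rot tot [ 0.0028 -0.0234  0.0061]
```

```bash
python3 -m jog '[{"rot":[0,0,0],"travel":[0,0.06,-0.08],"jaw":-1},{"rot":[0,0,0],"travel":[0,0.085,-0.11],"jaw":-1},{"rot":[0,0,0],"travel":[0,0.085,-0.11],"jaw":-1},{"rot":[0,0,0],"travel":[0,0.085,-0.11],"jaw":-1},{"rot":[0,0,0],"travel":[0,0.085,-0.11],"jaw":-1},{"rot":[0,0,0],"travel":[0,0.085,-0.11],"jaw":-1},{"rot":[0,0,0],"travel":[0,0.085,-0.11],"jaw":-1},{"rot":[0,0,0],"travel":[0,0.05,-0.07],"jaw":-1}]'
python3 -m jog '[{"rot":[0,0,0],"travel":[0,0,0],"jaw":-1},{"rot":[0,0,0],"travel":[0,0,0],"jaw":-1}]'
python3 - <<'E'
from h import *
snap('w18');plan([.501,-.095,.1],38.7)
im=cv2.imread('pics/w18.png')[:,:,::-1];crop(im,240,150,400,270,5,'pics/w18c.png')
E
```

```text
time: 28.3
position: [0.4864, -0.0943, 0.2042]
tool_rot: [0.697, 1.457, -0.695]
ft_force: [0.6, -0.8, -1.2]
grip_width: 1.0
time: 28.5
position: [0.4866, -0.098, 0.2043]
tool_rot: [0.697, 1.456, -0.698]
ft_force: [0.4, -0.7, -0.2]
grip_width: 1.0
t 28.55 pos [ 0.4866 -0.0991  0.2044] yawY 38.7 xaxis [-0.0003 -0.0005 -1.    ] w 1.0004404047562305 F [ 0.1525 -0.7359 -0.3898] j [-0.2538 -0.0059  0.4017  1.8611  0.003   1.2862  0.8224]
travel tot [0.348  0.0462 0.0193] rows>= 3
rot tot [-0.0025  0.0023  0.0063]
```

View pics/w18.png

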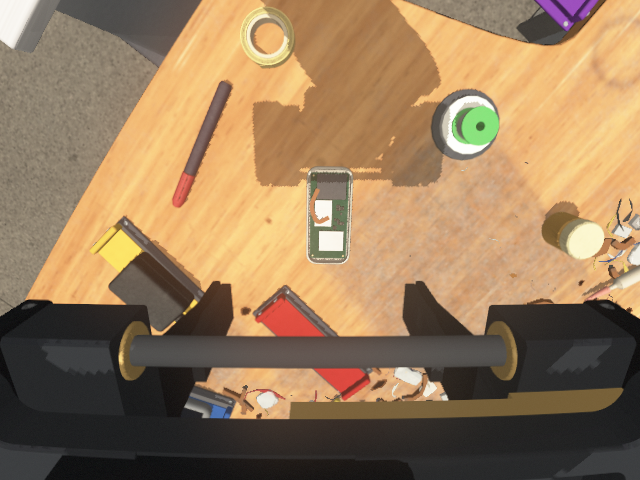

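View pics/w18c.png

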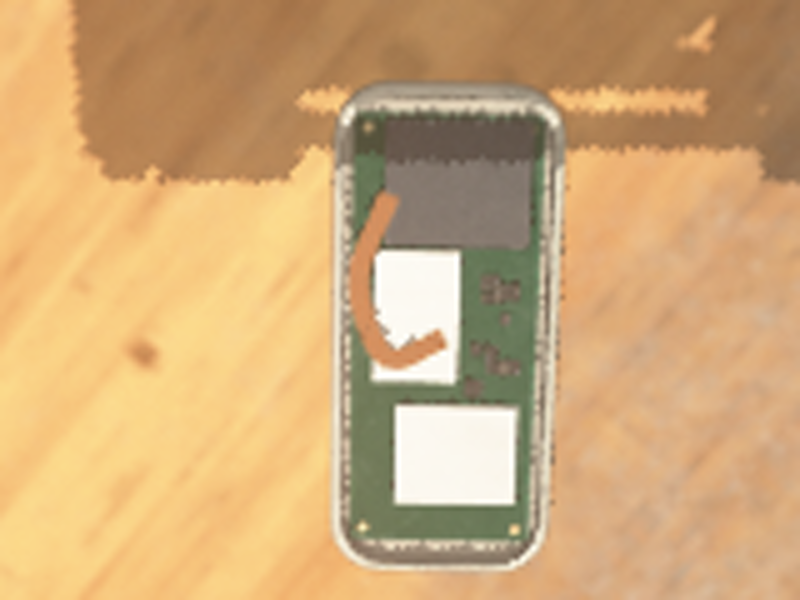

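```bash
python3 - <<'E'
from h import *
T=ld('w18');c=lambda *p:(np.array(p)+.5)/5-.5+[240,150]
quad([((370,84),(535,84)),((565,140),(548,520)),((520,568),(365,566)),((335,520),(336,140))],c,.006,T)
# red holder
W=at([(256,300),(287,288),(340,397),(371,375)],.016,'wrist',T);print(W,W.mean(0));e=W[2:].mean(0)-W[:2].mean(0);print(np.degrees(np.arctan2(e[1],e[0])))
plan([.501,-.095,.04],38.7)
E
```

```text
center [ 0.4998 -0.0945  0.006 ]
 len 0.1039 dir -52.1
 len 0.0458 dir -142.0
 len 0.1032 dir 128.1
 len 0.0463 dir 38.8
[[ 0.4953 -0.2155  0.016 ]
 [ 0.5131 -0.1825  0.016 ]
 [ 0.6523 -0.2593  0.016 ]
 [ 0.6601 -0.2111  0.016 ]] [ 0.5802 -0.2171  0.016 ]
-13.393070064178334
t 28.55 pos [ 0.4866 -0.0991  0.2044] yawY 38.7 xaxis [-0.0003 -0.0005 -1.    ] w 1.0004404047562305 F [ 0.1525 -0.7359 -0.3898] j [-0.2538 -0.0059  0.4017  1.8611  0.003   1.2862  0.8224]
travel tot [0.548  0.0463 0.0193] rows>= 4
rot tot [-0.0025  0.0023  0.0063]
```

```bash
python3 -m jog '[{"rot":[0.1,0,0],"travel":[0.1,0.045,0.018],"jaw":-1},{"rot":[0,0,0],"travel":[0.14,0,0],"jaw":-1},{"rot":[0,0,0],"travel":[0.14,0,0],"jaw":-1},{"rot":[0,0,0],"travel":[0.1,0,0],"jaw":-1},{"rot":[0,0,0],"travel":[0.06,0,0],"jaw":-1},{"rot":[0,0,0],"travel":[0,0,0],"jaw":-1},{"rot":[0,0,0],"travel":[0,0,0],"jaw":-0.6}]'
python3 - <<'E'
from h import *
snap('w19');plan([.500,-.0945,.002],38.1)
im=cv2.imread('pics/w19.png')[:,:,::-1];crop(im,160,120,480,360,2.5,'pics/w19c.png')
E
```

```text
time: 29.25
position: [0.5008, -0.0954, 0.0428]
tool_rot: [0.706, 1.453, -0.707]
ft_force: [-0.7, 0.7, 0.1]
grip_width: 0.966
t 29.3 pos [ 0.5016 -0.0951  0.0436] yawY 38.2 xaxis [ 0.0017 -0.0005 -1.    ] w 0.9335417750517389 F [ 0.0309 -0.6312  0.5884] j [-0.2312  0.1996  0.4006  2.0049 -0.0948  0.9529  0.8833]
travel tot [ 0.1388 -0.0031 -0.0051] rows>= 1
rot tot [ 0.0146  0.0163 -0.0118]
```

View pics/w19c.png

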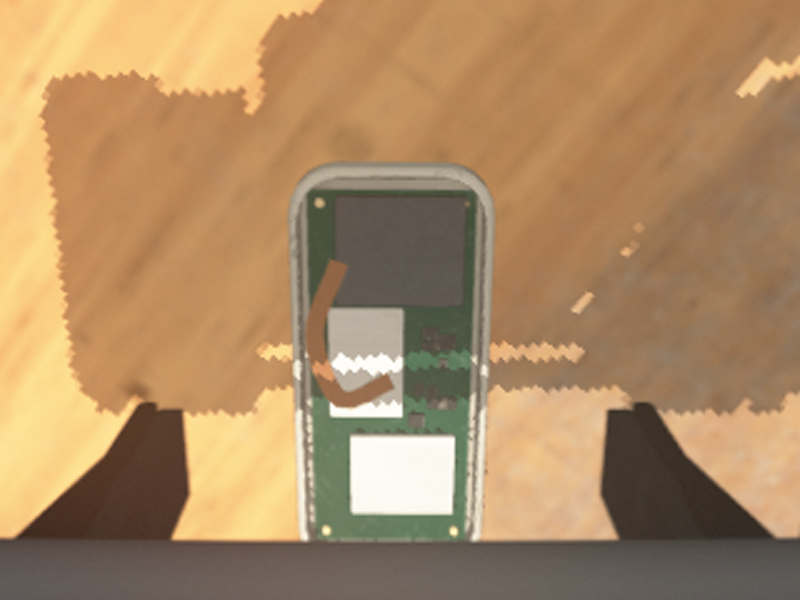

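```bash
python3 -m jog '[{"rot":[0,0,0],"travel":[0.07,-0.005,-0.004],"jaw":-0.4},{"rot":[0,0,0],"travel":[0.045,0,0],"jaw":-0.3},{"rot":[0,0,0],"travel":[0.015,0,0],"jaw":-0.3},{"rot":[0,0,0],"travel":[0,0,0],"jaw":-0.3},{"rot":[0,0,0],"travel":[0,0,0],"jaw":-0.3}]' 15
python3 - <<'E'
from h import *
plan([.500,-.0945,.0025],38.1)
snap('w20')
im=cv2.imread('pics/w20.png')[:,:,::-1];crop(im,160,120,480,360,2.5,'pics/w20c.png')
E
```

```text
time: 29.8
position: [0.4994, -0.094, 0.0042]
tool_rot: [0.705, 1.452, -0.704]
ft_force: [-0.1, 0.7, 0.5]
grip_width: 0.656
t 29.8 pos [ 0.4994 -0.094   0.0042] yawY 38.3 xaxis [ 0.0011 -0.0001 -1.    ] w 0.6562598867915311 F [-0.1483  0.7196  0.4777] j [-0.22    0.2568  0.3913  2.0354 -0.1272  0.8709  0.9098]
travel tot [0.0058 0.0005 0.0023] rows>= 1
rot tot [ 0.0353  0.0083 -0.0096]
```

View pics/w20c.png

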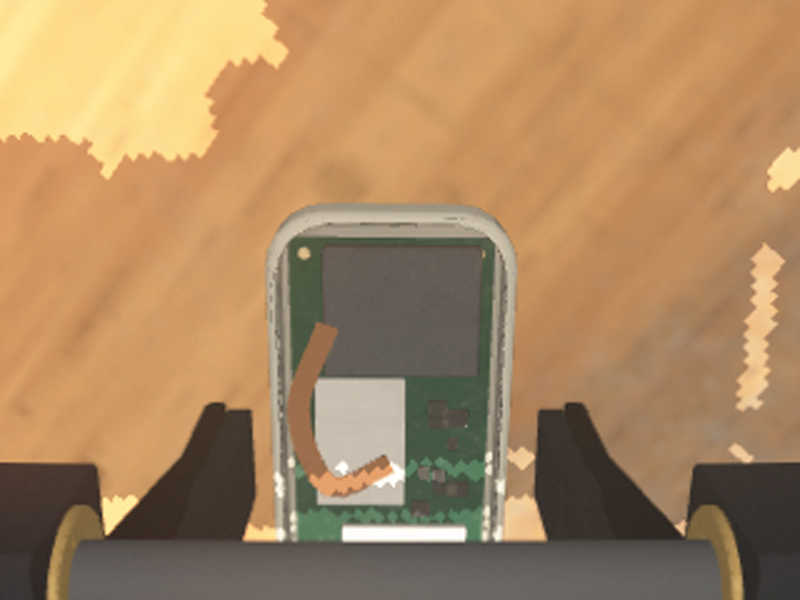

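```bash
python3 -m jog '[{"rot":[0,0,0],"travel":[0.005,-0.003,0],"jaw":-0.25},{"rot":[0,0,0],"travel":[0,0,0],"jaw":-0.15},{"rot":[0,0,0],"travel":[0,0,0],"jaw":-0.05},{"rot":[0,0,0],"travel":[0,0,0],"jaw":0.1},{"rot":[0,0,0],"travel":[0,0,0],"jaw":0.5},{"rot":[0,0,0],"travel":[0,0,0],"jaw":1},{"rot":[0,0,0],"travel":[0,0,0],"jaw":1},{"rot":[0,0,0],"travel":[0,0,0],"jaw":1}]' 15
python3 -m jog '[{"rot":[0,0,0],"travel":[0,0,0],"jaw":1},{"rot":[0,0,0],"travel":[-0.01,0,0],"jaw":1},{"rot":[0,0,0],"travel":[-0.03,0,0],"jaw":1},{"rot":[0,0,0],"travel":[-0.08,0,0],"jaw":1},{"rot":[0,0,0],"travel":[-0.12,0,0],"jaw":1},{"rot":[0,0,0],"travel":[-0.12,0,0],"jaw":1},{"rot":[0,0,0],"travel":[-0.06,0,0],"jaw":1},{"rot":[0,0,0],"travel":[0,0,0],"jaw":1}]' ;python3 - <<'E'
from h import *
snap('w21');plan([.582,-.224,.15],81)
E
```

```text
time: 30.65
position: [0.4982, -0.0945, 0.0022]
tool_rot: [0.705, 1.453, -0.704]
ft_force: [-0.8, 0.1, 2.3]
grip_width: 0.531
time: 31.45
position: [0.5004, -0.0948, 0.1316]
tool_rot: [0.706, 1.447, -0.702]
ft_force: [0.4, 0.0, -0.9]
grip_width: 0.533
t 31.5 pos [ 0.499  -0.0946  0.1295] yawY 38.3 xaxis [ 0.0033  0.0002 -1.    ] w 0.5336737750617291 F [-0.3061  0.5305 -1.3856] j [-0.2537  0.0834  0.4093  1.933  -0.0375  1.1291  0.8384]
travel tot [-0.0676 -0.05    0.5101] rows>= 4
rot tot [-8.5438  0.032  -0.0221]
```

View pics/w21.png

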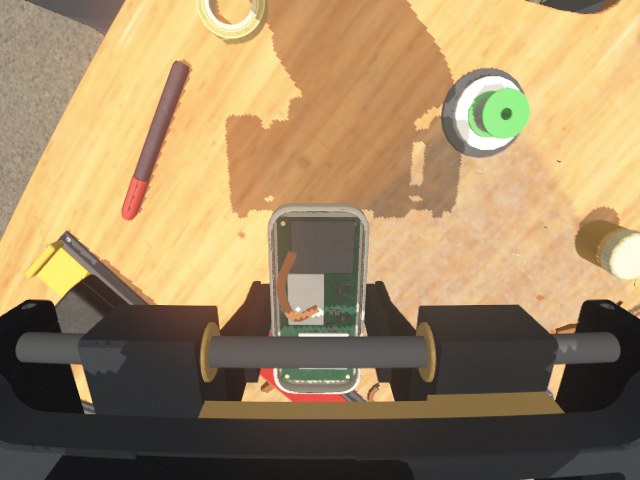

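```bash
python3 -m jog '[{"rot":[0,0,0],"travel":[-0.02,-0.01,0.08],"jaw":1},{"rot":[0,0,0],"travel":[-0.01,-0.01,0.12],"jaw":1},{"rot":[0,0,0],"travel":[0,-0.01,0.13],"jaw":1},{"rot":[0,0,0],"travel":[0,-0.01,0.12],"jaw":1},{"rot":[0,0,0],"travel":[0,-0.01,0.06],"jaw":1},{"rot":[-1,0,0],"travel":[0,0,0],"jaw":1},{"rot":[-1,0,0],"travel":[0,0,0],"jaw":1},{"rot":[-1,0,0],"travel":[0,0,0],"jaw":1}]'
python3 -m jog '[{"rot":[-1,0,0],"travel":[0,0,0],"jaw":1},{"rot":[-1,0,0],"travel":[0,0,0],"jaw":1},{"rot":[-1,0,0],"travel":[0,0,0],"jaw":1},{"rot":[-1,0,0],"travel":[0,0,0],"jaw":1},{"rot":[-1,0,0],"travel":[0,0,0],"jaw":1},{"rot":[-0.5,0,0],"travel":[0,0,0],"jaw":1},{"rot":[0,0,0],"travel":[0,0,0],"jaw":1},{"rot":[0,0,0],"travel":[0,0,0],"jaw":1}]'
python3 - <<'E'
from h import *
snap('w22');plan([.582,-.224,.14],81)
im=cv2.imread('pics/w22.png')[:,:,::-1];crop(im,160,40,480,280,2.5,'pics/w22c.png')
E
```

```text
time: 32.3
position: [0.5798, -0.2238, 0.1346]
tool_rot: [0.499, 1.516, -0.5]
ft_force: [0.0, -0.5, -0.4]
grip_width: 0.536
time: 33.1
position: [0.5803, -0.2237, 0.1356]
tool_rot: [0.128, 1.569, -0.127]
ft_force: [-0.2, 0.3, -1.9]
grip_width: 0.537
t 33.15 pos [ 0.5805 -0.2237  0.136 ] yawY 80.7 xaxis [-0.0017  0.0004 -1.    ] w 0.5390542068378761 F [ 0.32   -0.5593  0.5687] j [ 0.0178  0.3272  0.3757  1.6451 -0.1268  1.1951  1.831 ]
travel tot [-0.0134 -0.0001  0.005 ] rows>= 1
rot tot [-0.0559 -0.0198 -0.0016]
```

View pics/w22c.png

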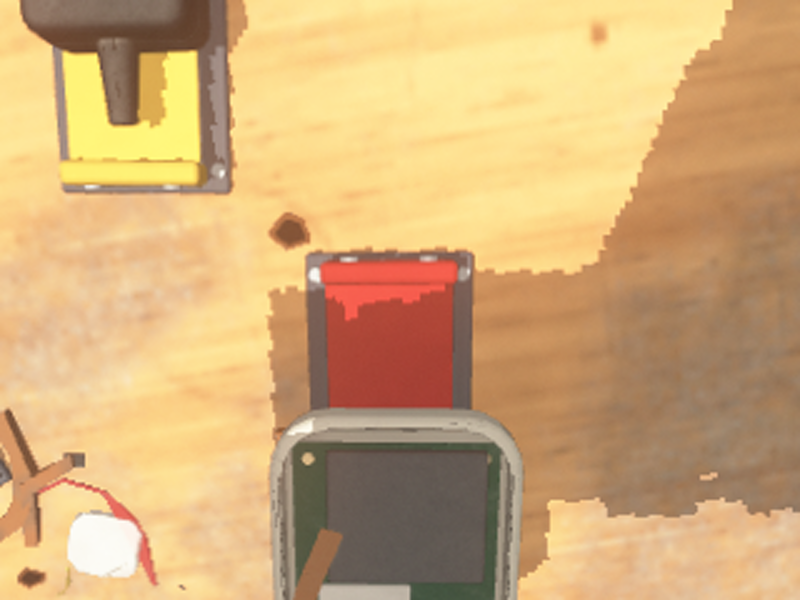

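View pics/w22.png

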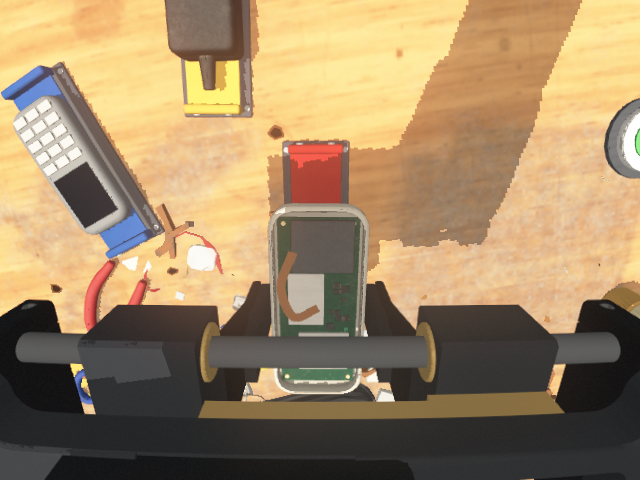

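```bash
python3 - <<'E'
from h import *
T=ld('w22');c=lambda *p:(np.array(p)+.5)/2.5-.5+[160,40]
W=at(c((327,290),(459,290),(328,402),(454,402)),.014,'wrist',T)
a=(W[0]+W[1])/2;b=(W[2]+W[3])/2;e=b-a;print('axis',a,b,np.degrees(np.arctan2(e[1],e[0])), np.linalg.norm(W[0]-W[1]))
u=np.array([np.cos(np.radians(-9)),np.sin(np.radians(-9)),0])
print(at(c((389,262)),.022,'wrist',T)+u*.078,at(c((391,284)),.014,'wrist',T)+u*.069,at(c((389,253)),.003,'wrist',T)+u*.078)
z=T['position'][2]
p=at([(319.5,205),(318,394)],z+.005,'wrist',T)-T['position'];print(p,p.mean(0),np.linalg.norm(p[0]-p[1]))
E
```

```text
axis [ 0.5189 -0.2129  0.014 ] [ 0.5539 -0.2193  0.014 ] -10.383488023548603 0.04126725142006023
[[ 0.587  -0.2248  0.022 ]] [[ 0.5851 -0.224   0.014 ]] [[ 0.5851 -0.2246  0.003 ]]
[[-0.0494  0.0101  0.005 ]
 [ 0.0542 -0.0075  0.005 ]] [0.0024 0.0013 0.005 ] 0.10508712939432706
```

```bash
python3 - <<'E'
from h import *
plan([.5825,-.2255,.0215],80.7)
E
python3 -m jog '[{"rot":[0,0,0],"travel":[0.1,-0.005,0.007],"jaw":1},{"rot":[0,0,0],"travel":[0.1,0,0],"jaw":1},{"rot":[0,0,0],"travel":[0.09,0,0],"jaw":1},{"rot":[0,0,0],"travel":[0.06,0,0],"jaw":1},{"rot":[0,0,0],"travel":[0.03,0,0],"jaw":1},{"rot":[0,0,0],"travel":[0,0,0],"jaw":1},{"rot":[0,0,0],"travel":[0,0,0],"jaw":1}]'
python3 - <<'E'
from h import *
plan([.5825,-.2255,.0165],80.7)
E
```

```text
t 33.15 pos [ 0.5805 -0.2237  0.136 ] yawY 80.7 xaxis [-0.0017  0.0004 -1.    ] w 0.5390542068378761 F [ 0.32   -0.5593  0.5687] j [ 0.0178  0.3272  0.3757  1.6451 -0.1268  1.1951  1.831 ]
travel tot [ 0.3816 -0.0048  0.0081] rows>= 3
rot tot [ 0.0041 -0.0199 -0.0015]
time: 33.85
position: [0.5836, -0.2259, 0.0238]
tool_rot: [0.126, 1.566, -0.127]
ft_force: [0.5, -0.1, -0.2]
grip_width: 0.537
t 33.85 pos [ 0.5836 -0.2259  0.0238] yawY 80.8 xaxis [ 0.0012 -0.0004 -1.    ] w 0.537034188765684 F [ 0.4784 -0.1026 -0.1926] j [ 0.043   0.4487  0.352   1.7312 -0.1797  0.9922  1.8711]
travel tot [ 0.0244  0.0009 -0.0038] rows>= 1
rot tot [0.0139 0.0141 0.0024]
```

```bash
python3 -m jog '[{"rot":[0,0,0],"travel":[0.012,0,-0.003],"jaw":1},{"rot":[0,0,0],"travel":[0.01,0,0],"jaw":1},{"rot":[0,0,0],"travel":[0.002,0,0],"jaw":1},{"rot":[0,0,0],"travel":[0,0,0],"jaw":1}]'
python3 - <<'E'
from h import *
plan([.5825,-.2255,.0165],80.7)
E
```

```text
time: 34.25
position: [0.5822, -0.2255, 0.0163]
tool_rot: [0.126, 1.567, -0.126]
ft_force: [-1.4, -0.1, 1.0]
grip_width: 0.537
t 34.25 pos [ 0.5822 -0.2255  0.0163] yawY 80.8 xaxis [ 0.0005  0.0001 -1.    ] w 0.5366021878712987 F [-1.3901 -0.1162  0.9801] j [ 0.0449  0.456   0.3498  1.7385 -0.1831  0.9788  1.8742]
travel tot [-0.0008  0.0003  0.0009] rows>= 1
rot tot [ 0.0163  0.0051 -0.0018]
```

```bash
python3 -m jog '[{"rot":[0,0,0],"travel":[0.001,0,0],"jaw":0},{"rot":[0,0,0],"travel":[0,0,0],"jaw":-0.2},{"rot":[0,0,0],"travel":[0,0,0],"jaw":-0.5},{"rot":[0,0,0],"travel":[0.0,0,0],"jaw":-0.8},{"rot":[0,0,0],"travel":[0.0,0,0],"jaw":-1},{"rot":[0,0,0],"travel":[-0.06,0,0],"jaw":-1},{"rot":[0,0,0],"travel":[-0.12,0,0],"jaw":-1},{"rot":[0,0,0],"travel":[-0.15,0,0],"jaw":-1}]'
python3 -m jog '[{"rot":[0,0,0],"travel":[-0.15,0,0],"jaw":-1},{"rot":[0,0,0],"travel":[-0.15,0,0],"jaw":-1},{"rot":[0,0,0],"travel":[0,0,-0.12],"jaw":-1},{"rot":[0,0,0],"travel":[0,0,-0.12],"jaw":-1},{"rot":[0,0,0],"travel":[0,0,-0.06],"jaw":-1},{"rot":[0,0,0],"travel":[0,0,0],"jaw":-1},{"rot":[0,0,0],"travel":[0,0,0],"jaw":-1}]'
python3 - <<'E'
from h import *
snap('w23');plan()
im=ctrl.get_image('top');cv2.imwrite('pics/top9.png',im[:,:,::-1]);crop(im,190,170,450,350,3,'pics/top9c.png')
E
```

```text
time: 35.05
position: [0.5805, -0.2249, 0.1135]
tool_rot: [0.127, 1.572, -0.126]
ft_force: [1.1, -0.3, 0.3]
grip_width: 0.982
time: 35.75
position: [0.4938, -0.2111, 0.2049]
tool_rot: [0.126, 1.565, -0.126]
ft_force: [0.1, -0.3, 0.6]
grip_width: 0.999
t 35.8 pos [ 0.4942 -0.211   0.2048] yawY 80.8 xaxis [ 0.0012 -0.0001 -1.    ] w 1.0010819874060064 F [-0.4313  0.8227  0.1938] j [-0.0134  0.0877  0.3915  1.7712 -0.0351  1.2884  1.7969]
```

View pics/w23.png

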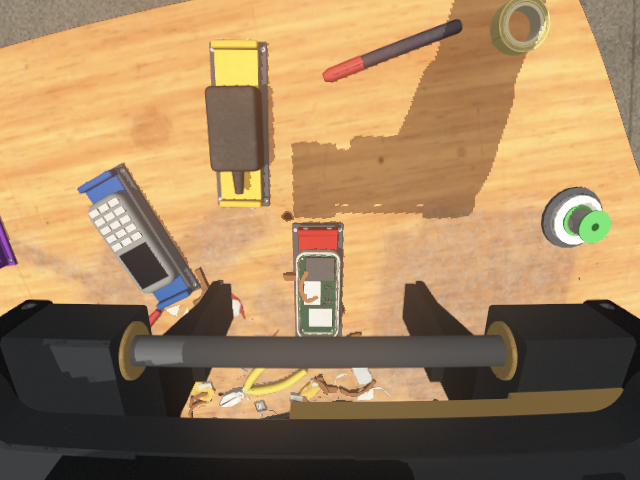

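View pics/top9c.png

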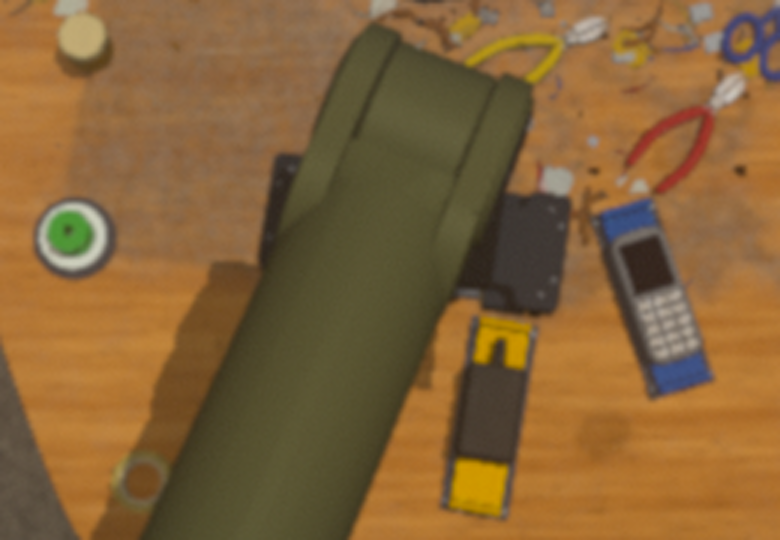

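```bash
python3 -m jog '[{"rot":[0,0,0],"travel":[-0.1,0.1,0],"jaw":-1},{"rot":[0,0,0],"travel":[-0.1,0.12,0],"jaw":-1},{"rot":[0,0,0],"travel":[-0.05,0.14,0],"jaw":-1},{"rot":[0,0,0],"travel":[0,0.12,0],"jaw":-1},{"rot":[0,0,0],"travel":[0,0,0],"jaw":-1},{"rot":[0,0,0],"travel":[0,0,0],"jaw":-1}]'
python3 - <<'E'
from h import *
plan()
im=ctrl.get_image('top');cv2.imwrite('pics/top10.png',im[:,:,::-1]);crop(im,190,170,450,350,3,'pics/top10c.png')
im=ctrl.get_image('scene');crop(im,220,180,420,330,4,'pics/s10c.png')
E
```

```text
time: 36.45
position: [0.5171, -0.0681, 0.2791]
tool_rot: [0.124, 1.568, -0.125]
ft_force: [-0.8, -0.5, -0.2]
grip_width: 1.001
t 36.45 pos [ 0.5171 -0.0681  0.2791] yawY 80.9 xaxis [-0.0007 -0.0008 -1.    ] w 1.0012422340909923 F [-0.8106 -0.4589 -0.1868] j [-0.1724  0.0196  0.2567  1.6877 -0.0042  1.4356  1.4973]
```

View pics/top10c.png

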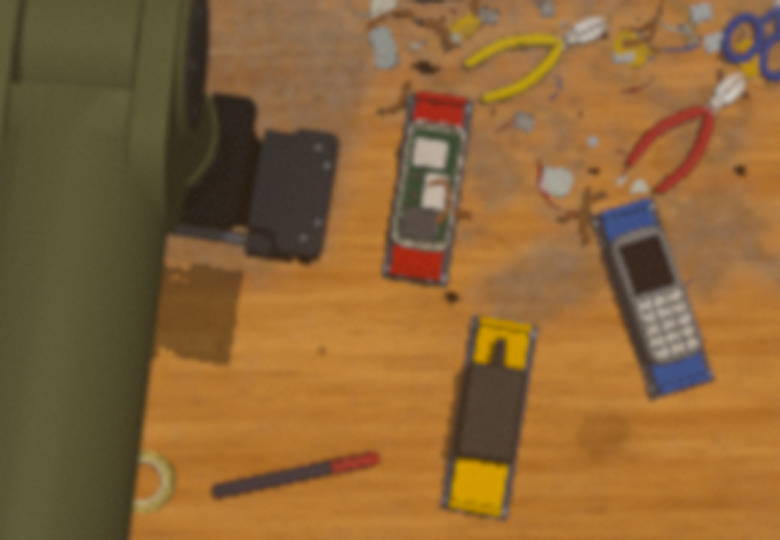

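View pics/s10c.png

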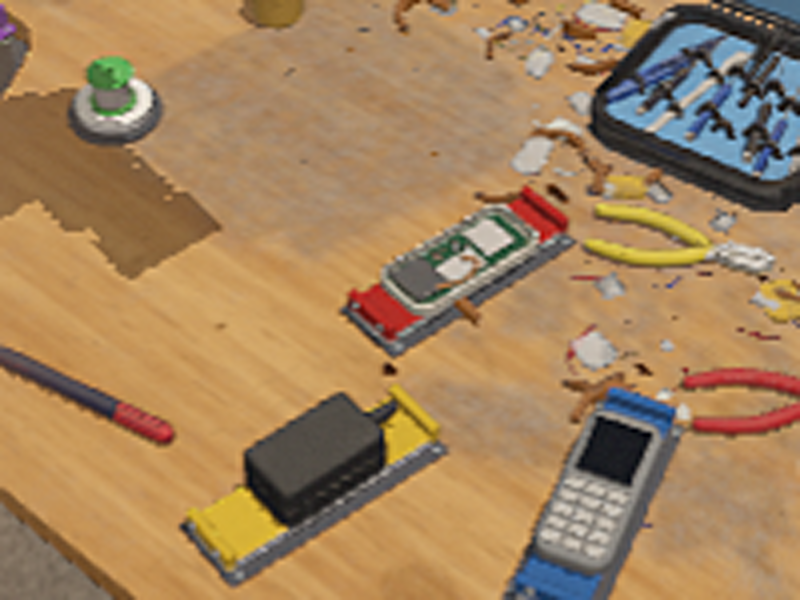

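```bash
python3 - <<'E'
from h import *
c=lambda *p:(np.array(p)+.5)/3-.5+[190,170]
for n,a,b,za,zb in (('handset/red',(430,184),(428,188),.0225,.018),('phone/blue',(654,296),(655,297),.0295,.018),('adapter/yel',(490,411),(490,416),.044,.018)):
    print(n,at(c(a),za,'top')[0,:2],at(c(b),zb,'top')[0,:2])
print(np.abs(ctrl.get_state()['qd']).max());print(ctrl.close_job())
E
```

```text
handset/red [ 0.5828 -0.2275] [ 0.5805 -0.226 ]
phone/blue [ 0.4905 -0.4025] [ 0.4913 -0.405 ]
adapter/yel [ 0.4001 -0.2715] [ 0.398  -0.2728]
0.008976464972014117
the job is handed in; nothing more can be done
None
```

I took the pile apart from the top, one thing at a time, and handed the job in at about 36.5 s. The spool is on the round stand, the adapter on yellow, the grey phone on blue and the handset on red.

- **Placement:** In the last top-camera check, the adapter, phone and handset were each within about 3 mm of their holder's centre. They look flat and lie along their holders, between the end stops. The spool stands upright about 2 mm from the stand's centre, measured just after I set it down; the last scene picture shows it still in place.
- **Disturbance:** The pile looked undisturbed in the pictures between lifts, and I measured the handset about 1–2 mm from its earlier estimate before lifting it. The pliers look unmoved in the final pictures. The jar was mostly out of view at the very end, but it looked in place in the top picture taken just before.
- **What failed or disagreed:** One move call was refused whole because a turn was out of range, and I retried it within range. The cameras differed by up to about 6 mm on holder positions, so I used values in between. The contact force when setting things down stayed at about 10 N or less.

The gripper was open, raised clear and touching nothing when I handed in.

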